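# Brush out the powder box and close the pill boxes

## Task

Close up the pill station after the morning round. Take the long brush from its holder and scrub the deep empty well of the powder box with at least three full strokes, each going down to the well's floor and back up to near its mouth, then stand the brush back upright in its holder. Close every box that has a cover lying on it by sliding the cover along the top of its own box, without lifting it away, until its hole drops over the steel pin and it lies flat over the well; leave boxes without a cover and everything else as they are.

Things in the scene. Friction and masses are not known exactly. Their poses are not given: they have to be found in the camera images.
- powder_box: Fixed ivory box 220 x 90 x 96 mm; origin at centre of underside, x along its length, z up. Top: x -105 to 0 mm a deck at z 90 mm; step down at x = 0; x 0 to 110 mm a recess floor at z 82, open at the +x end. Lips 5 mm thick rise 6 mm above the deck on the long sides (80 mm apart) and -x end. It is the box with the deep empty well in the recess.
- powder_box_pin (a point): Foot of this box's fixed upright steel pin, on the recess floor at box x = 24, y = 0, z = 82 mm. The pin is 12 mm in diameter and 8 mm tall, its top level with the deck
- powder_box_well (a point): Centre of the floor of the powder box's deep square well: opening 46 x 46 mm in the recess floor, at box x = 60, y = 0; well floor 12 mm above the table, 70 mm below the recess floor. Axes as the box
- pill_box1: Fixed ivory box 220 x 90 x 96 mm; origin at centre of underside, x along its length, z up. Top: x -105 to 0 mm a deck at z 90 mm; step down at x = 0; x 0 to 110 mm a recess floor at z 82, open at the +x end. Lips 5 mm thick rise 6 mm above the deck on the long sides (80 mm apart) and -x end. 46 mm square well at x = 60, 18 mm deep, with fixed tablets.
- pill_box1_pin (a point): Foot of this box's fixed upright steel pin, on the recess floor at box x = 24, y = 0, z = 82 mm. The pin is 12 mm in diameter and 8 mm tall, its top level with the deck
- pill_box2: Fixed ivory box 220 x 90 x 96 mm; origin at centre of underside, x along its length, z up. Top: x -105 to 0 mm a deck at z 90 mm; step down at x = 0; x 0 to 110 mm a recess floor at z 82, open at the +x end. Lips 5 mm thick rise 6 mm above the deck on the long sides (80 mm apart) and -x end. 46 mm square well at x = 60, 18 mm deep, with fixed tablets.
- pill_box2_pin (a point): Foot of this box's fixed upright steel pin, on the recess floor at box x = 24, y = 0, z = 82 mm. The pin is 12 mm in diameter and 8 mm tall, its top level with the deck
- pill_box3: Fixed ivory box 220 x 90 x 96 mm; origin at centre of underside, x along its length, z up. Top: x -105 to 0 mm a deck at z 90 mm; step down at x = 0; x 0 to 110 mm a recess floor at z 82, open at the +x end. Lips 5 mm thick rise 6 mm above the deck on the long sides (80 mm apart) and -x end. 46 mm square well at x = 60, 18 mm deep, with fixed tablets.
- pill_box3_pin (a point): Foot of this box's fixed upright steel pin, on the recess floor at box x = 24, y = 0, z = 82 mm. The pin is 12 mm in diameter and 8 mm tall, its top level with the deck
- powder_cover: Loose aluminium plate on powder_box, 96 (x) x 60 (y) x 6 mm, 0.08 to 0.17 kg. Origin: centre of underside, z up. Grip rib on top: 12 mm thick along x, 36 along y, 34 tall, centred at x = +10 mm, rib top 40 mm above the underside. Starts flat on the deck of its box, x axes alike within 0.05 rad; moves about 100 mm along the box's +x, then drops 8 mm over the pin.
- powder_cover_hole (a point): Centre of this cover's round through hole, 16 mm in diameter, at plate x = -28 mm, y = 0, level with the underside
- pill_cover1: Loose aluminium plate on pill_box1 (may be absent), 96 (x) x 60 (y) x 6 mm, 0.08 to 0.17 kg. Origin: centre of underside, z up. Grip rib on top: 12 mm thick along x, 36 along y, 34 tall, centred at x = +10 mm, rib top 40 mm above the underside. Starts flat on the deck of its box, x axes alike within 0.05 rad; moves about 100 mm along the box's +x, then drops 8 mm over the pin.
- pill_cover1_hole (a point): Centre of this cover's round through hole, 16 mm in diameter, at plate x = -28 mm, y = 0, level with the underside
- pill_cover2: Loose aluminium plate on pill_box2 (may be absent), 96 (x) x 60 (y) x 6 mm, 0.08 to 0.17 kg. Origin: centre of underside, z up. Grip rib on top: 12 mm thick along x, 36 along y, 34 tall, centred at x = +10 mm, rib top 40 mm above the underside. Starts flat on the deck of its box, x axes alike within 0.05 rad; moves about 100 mm along the box's +x, then drops 8 mm over the pin.
- pill_cover2_hole (a point): Centre of this cover's round through hole, 16 mm in diameter, at plate x = -28 mm, y = 0, level with the underside
- pill_cover3: Loose aluminium plate on pill_box3 (may be absent), 96 (x) x 60 (y) x 6 mm, 0.08 to 0.17 kg. Origin: centre of underside, z up. Grip rib on top: 12 mm thick along x, 36 along y, 34 tall, centred at x = +10 mm, rib top 40 mm above the underside. Starts flat on the deck of its box, x axes alike within 0.05 rad; moves about 100 mm along the box's +x, then drops 8 mm over the pin.
- pill_cover3_hole (a point): Centre of this cover's round through hole, 16 mm in diameter, at plate x = -28 mm, y = 0, level with the underside
- holder_floor (a point): Fixed white square tube for the brush, open at the top, 56 x 56 mm outside, 44 x 44 mm inside, 70 mm tall, inner floor 6 mm above the table; this point is the centre of that inner floor. The tablet tin and the yellow pill bottle stand about 100 to 140 mm from it, on its far and near sides.
- brush: Loose bottle brush, 190 mm long, 0.07 to 0.12 kg, standing upright in its holder. Origin: centre of its flat lower end, z towards the handle. Stiff bristle head 28 mm across from z = 0 to 75 mm, 8 mm shaft, square handle 18 x 18 mm (sides along its x, y) from z = 122 to 190, its top end
- tablet_tin: loose round steel tin, 72 mm across, 34 mm tall; bystander, leave it alone. Origin at the centre of its underside
- pill_bottle: loose yellow bottle, 48 mm across, 85 mm tall; bystander, leave it alone. Origin at the centre of its underside
- pill_crusher: loose pink pill crusher, 64 mm across, 100 mm tall; bystander, leave it alone. Origin at the centre of its underside
- measuring_cup: loose glass measuring cup, 76 mm across, 100 mm tall; bystander, leave it alone. Origin at the centre of its underside
- carton: loose carton 50 x 90 x 110 mm tall; bystander, leave it alone. Origin at the centre of its underside
Mind the look-alikes: they are no part of the job. Leave any blue look-alike of the pill_cover3 alone. There is more than one size of the brush; the one meant has the size given above.

How it is judged (in metres and radians):
On the way, in this order (a step that is already met when the one before it is completed fails the run):
1. brush at the floor of the powder box's well (horizontal distance between brush and powder_box_well below 0.025 m and z of brush in the frame of powder_box_well below 0.012 m), for 0.05 s.
2. brush raised to near the well's mouth (horizontal distance between brush and powder_box_well below 0.025 m and z of brush in the frame of powder_box_well above 0.045 m), for 0.05 s.
3. brush at the floor of the well a second time (all of step 1), for 0.05 s.
4. brush raised to near the mouth a second time (all of step 2), for 0.05 s.
5. brush at the floor of the well a third time (all of step 3), for 0.05 s.
6. brush raised to near the mouth a third time (all of step 4), for 0.05 s.
7. brush released, upright in its holder (distance between brush and holder_floor below 0.022 m and angle between brush's own z axis and vertical below 0.2 rad and contact force between brush and the fingers below 0.05 N), for 0.2 s.
At the end, for the whole second after the job is handed in: Brush released and at rest in its holder (lower end within 22 mm of the floor's centre, tilt under 0.2 rad). Every cover present at rest over its own box's pin: hole within 4 mm of the pin, within 3.5 mm of the recess floor, flat within 0.04 rad, along the box within 0.17 rad (all of step 7 and linear speed of each of brush, powder_cover, pill_cover1, pill_cover2, pill_cover3 below 0.02 m/s and horizontal distance between powder_cover_hole and powder_box_pin below 0.004 m and z of powder_cover_hole in the frame of powder_box below 0.0855 m and angle between each of powder_cover, pill_cover1, pill_cover2, pill_cover3's own z axis and vertical below 0.04 rad and angle between the x axis of powder_cover and the x axis of powder_box, either way round below 0.17 rad and horizontal distance between pill_cover1_hole and pill_box1_pin below 0.004 m and z of pill_cover1_hole in the frame of pill_box1 below 0.0855 m and angle between the x axis of pill_cover1 and the x axis of pill_box1, either way round below 0.17 rad and horizontal distance between pill_cover2_hole and pill_box2_pin below 0.004 m and z of pill_cover2_hole in the frame of pill_box2 below 0.0855 m and angle between the x axis of pill_cover2 and the x axis of pill_box2, either way round below 0.17 rad and horizontal distance between pill_cover3_hole and pill_box3_pin below 0.004 m and z of pill_cover3_hole in the frame of pill_box3 below 0.0855 m and angle between the x axis of pill_cover3 and the x axis of pill_box3, either way round below 0.17 rad); the robot touches nothing.
It fails at once if a bystander (tin, bottle, crusher, cup, carton) is knocked over or shoved more than 30 mm (distance of any of tablet_tin, pill_bottle, pill_crusher, measuring_cup, carton from where it was at the start of the episode above 0.03 m or angle between any of tablet_tin, pill_bottle, pill_crusher, measuring_cup, carton's own z axis and vertical above 0.4 rad).
It fails at once if a cover is lifted more than 25 mm above the deck of its box instead of being slid (z of powder_cover in the frame of powder_box above 0.115 m or z of pill_cover1 in the frame of pill_box1 above 0.115 m or z of pill_cover2 in the frame of pill_box2 above 0.115 m or z of pill_cover3 in the frame of pill_box3 above 0.115 m).
Of pill_cover1, pill_cover2, pill_cover3 only 2 to 3 are there at a start; the rules pass over those that are not, and their reading is None.
At some moment in a run one of powder_cover, pill_cover1, pill_cover2, pill_cover3 may be knocked a few centimetres aside while the robot is not near it.
Once in a run the grip may slacken for a moment while it holds something.
It also fails if it takes over 210 s, if anything falls off the work surface, if the arm or the gripper's body presses on something with over 40 N, if the wrist force passes 120 N, or if a joint passes its speed limit or range.

## Robot

A 6-joint arm with a two-finger parallel gripper is mounted at the origin on the work surface. World frame = base frame: x ahead of the robot, y to its left, z up, the work surface at z = 0. Lengths are in mm, angles in rad, forces in N, time in s.
With the tool pointing down it reaches from about 325 to 925 mm from the base axis. Payload 3.1 kg.
Tool frame: the origin (TCP) lies midway between the tips of the shut fingers; the grasp point (between the pads) lies 19 mm behind it (robot.hold_point_z is the distance from the TCP to the grasp point, in mm); y points along the fingers, x is the direction in which the jaws open and shut, and the axes are right-handed (so a half turn about y gives the same grasp; the last joint's range is limited). The gripper opens to 85 mm and grips with 20 to 120 N. Pads are 22 mm wide; open, the fingers measure 114 mm over their backs; the gripper's body (76 mm by 85 mm) begins 54 mm behind the grasp point. The pads swing forward as they close: fully open they stand 13 mm farther back than shut.
Start: joints at [-1.429, 0.217, 1.613, -0, 1.311, -0.112], TCP at [156.948, -604.985, 231.3] pointing down, gripper open.
Joint ranges: [-2.75, 2.75], [-0.78, 2.1], [0.31, 2.55], [-1.13, 4.27], [0.13, 2.63], [-2.58, 2.58]. Speed limits (rad/s): [2.79, 2.79, 3.14, 3.14, 3.14, 3.14].

## Interface

Orientations are given as [roll, pitch, yaw] about the fixed x, y, z axes, in that order (R = Rz(yaw) Ry(pitch) Rx(roll)).
In Python, from bench import robot gives the robot as it stands.
- The arm moves only by the shell command python3 -m inch 'ROWS' [FORCE]. ROWS is a JSON object of lists of equal length, an entry for each row: "jaw": the opening in per cent of the stroke, from 0 (shut) to 100 (fully open); "xyz": the shift along the tool's x, y, z in mm, a list of three; "rotation": the turn, a rotation vector about the tool's x, y, z in degrees, a list of three. In form: {"jaw": [jaw, ...], "xyz": [[tx, ty, tz], ...], "rotation": [[ax, ay, az], ...]}. A call has 1 to 8 rows; each row shifts and turns the commanded pose from where the row before left it, along the tool's axes as they then stand; what a row does not reach is not made up. A row lasts 1/10 s, in which the tool goes at most 50 mm and 8.59 degrees, less where a joint would pass 70% of its speed; a pose out of reach is approached as far as the arm can. A call with a gripper value outside its range is refused whole. The fingers move at their own pace and stop on an object; FORCE is the grip in N (left out, the last holds). Time passes only in rows, so rows that do not move let the fingers close. It gives the time, the measured TCP pose, the force and the opening at its end, in the units of the state.
- robot.observe(): the state, without advancing time (a new reading comes with each control period).
- robot.snapshot(name): name is "scene" or "top" or "wrist"; returns the picture (400x640x3 uint8, red, green, blue); there is no depth.
- robot.camera_params(name): a dict with "fovy" (degrees; the focal length in pixels is half the picture's height over the tangent of half this angle, whatever the lens; pixels are square), "cx", "cy" (the principal point, pixels), "k1" (the pictures are not rectified: a ray, as slopes to the right and down, at radius r is drawn at 1 + k1 r^2 times it, then the intrinsics apply), "xyz" and "orientation" of the camera in the world. Camera axes: x right, y down, z forward; pixel columns grow to the right and rows downward; lengths in mm; the calibration is good to about 2 mm. A picture is of the moment at which its call begins: read the wrist's pose just before it. camera_params takes no time and is no camera call; for the wrist camera it gives the pose at the moment of the call.
- robot.hand_in(): hands the job in, once; it reports no verdict.
The state is a dict: "time_s": time; "joint_pos": joint angles; "joint_vel": joint speeds; "joint_efforts": joint torques, N m; "eef_pos": TCP position; "eef_rot": TCP orientation; "ft_force": force on the tool from outside, world axes, zero at the start; "moment": the same for the moment, N m; "gripper_width": finger opening in mm.
Only numpy, scipy, OpenCV 4.12 (cv2) and the standard library are available. Lean on these libraries where they do the work, as an engineer would, in place of code of your own. Each camera call takes 0.05 s, during which the arm holds its last target.

## Working session

There is one attempt and no reset: what is moved stays moved. The work goes in short steps, Python scripts to look and compute and a shell command to move; the robot and the scene stay as the last step left them, time stands still between calls to the robot, and variables do not carry over. Pictures are saved under pics/ and viewed, and the job is handed in when it is done.

```bash
ls -la; mkdir -p pics
python3 - <<'E'
from bench import robot
import cv2
print(robot.observe())
for n in ["scene","top","wrist"]:
    print(n,robot.camera_params(n))
    im=robot.snapshot(n); cv2.imwrite(f"pics/{n}0.png",im[:,:,::-1])
E
```

```text
total 12
drwxr-xr-x  3 agent agent 4096 Dec  6 15:09 .
drwxr-xr-x 23 root  root  4096 Dec  6 15:09 ..
drwxr-xr-x  2 agent agent 4096 Dec  6 15:09 pics
{'time_s': 0.0, 'joint_pos': array([-1.42918915e+00,  2.17735410e-01,  1.61491623e+00, -2.13283068e-05,
        1.31129361e+00, -1.12202105e-01]), 'joint_vel': array([ 9.38375644e-05, -5.73057720e-04,  6.72902399e-04, -8.21594962e-04,
       -8.56512482e-04, -3.32827684e-04]), 'joint_efforts': array([ 4.26745064e-04, -3.96845019e+01, -3.03854299e+01,  1.15797513e-05,
        9.75774630e-03,  1.18978116e-05]), 'eef_pos': array([ 156.83288393, -604.1712243 ,  229.98924625]), 'eef_rot': array([-1.57055339,  0.0023401 , -1.31698127]), 'ft_force': array([-0.05497247,  0.78112199, -0.08814628]), 'moment': array([-0.00335252,  0.00296537,  0.04840854]), 'gripper_width': 85.33467599457883}
scene {'fovy': 55.961154227658106, 'cx': 315.6359300771469, 'cy': 199.5927667965512, 'k1': 0.004468337345213756, 'xyz': array([1252.89274058,  531.83389814,  809.52795228]), 'orientation': array([-2.23862099, -0.01763132,  2.28663211])}
top {'fovy': 53.44557061296426, 'cx': 320.3657916610483, 'cy': 200.6716280259677, 'k1': -0.054705785965757724, 'xyz': array([ 490.17974763,  -85.7916885 , 1433.42831248]), 'orientation': array([-3.09406659e+00, -1.13613560e-04, -1.56512516e+00])}
wrist {'fovy': 68.90277884944737, 'cx': 317.7842937246019, 'cy': 200.8354527989994, 'k1': -0.04326125416235836, 'xyz': array([ 232.83703136, -584.96123375,  372.27831473]), 'orientation': array([ 2.82548212e+00,  2.05761941e-03, -1.31773749e+00])}
```

View pics/top0.png

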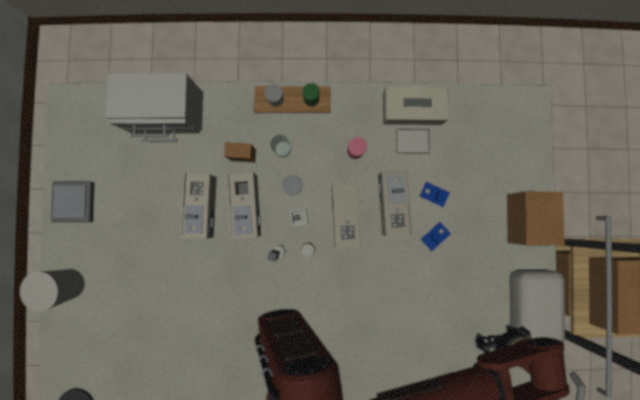

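View pics/scene0.png

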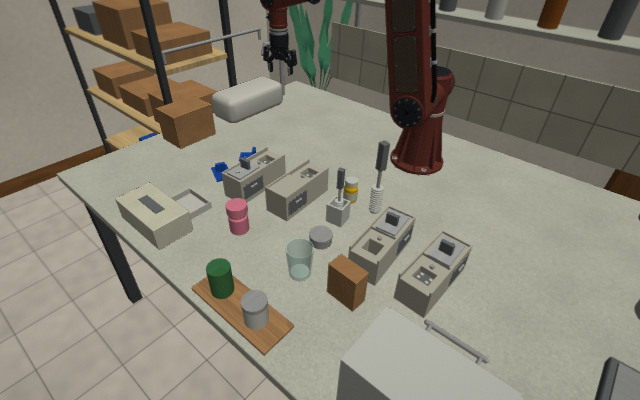

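View pics/wrist0.png

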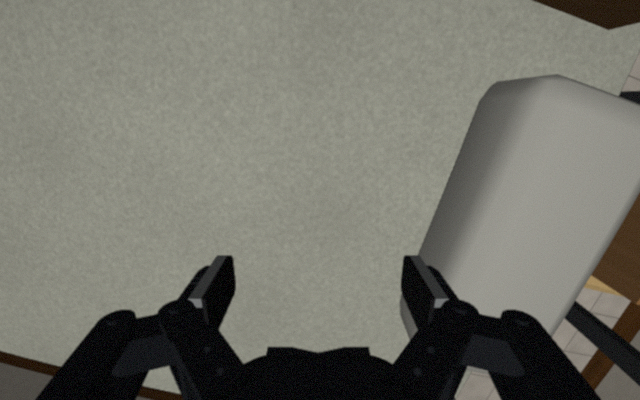

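Run:
```python
import cv2
im=cv2.imread("pics/top0.png")
c=im[110:290,160:480]; cv2.imwrite("pics/top0c.png",cv2.resize(c,None,fx=2.5,fy=2.5,interpolation=cv2.INTER_CUBIC))
im=cv2.imread("pics/scene0.png")
c=im[120:320,200:480]; cv2.imwrite("pics/scene0c.png",cv2.resize(c,None,fx=2.8,fy=2.8,interpolation=cv2.INTER_CUBIC))
```

```text
(no output)
```

View pics/top0c.png

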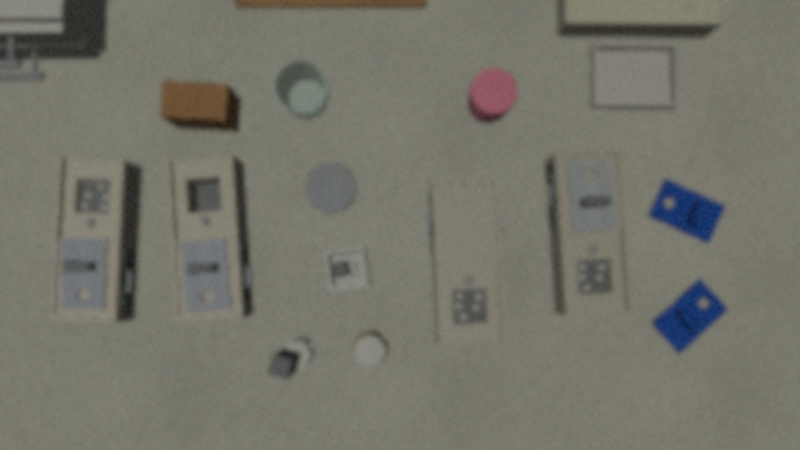

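View pics/scene0c.png

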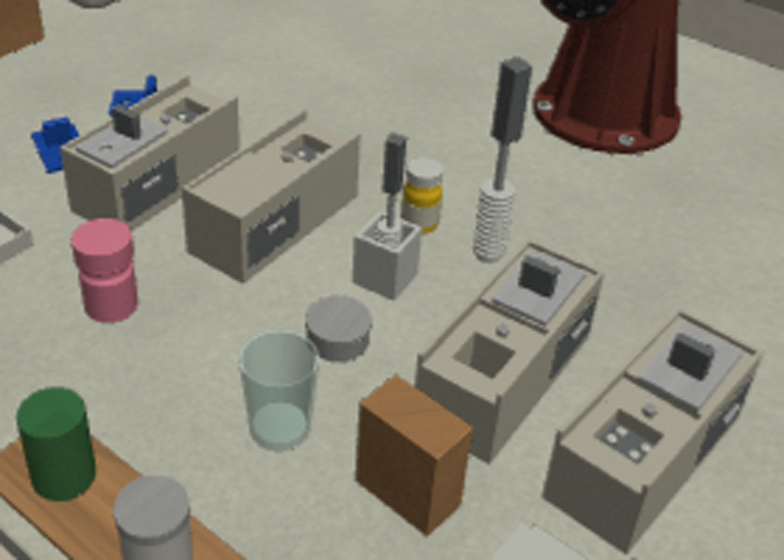

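```bash
cat > h.py <<'E'
import numpy as np, cv2
from scipy.spatial.transform import Rotation as R
def cam(p):
    f=200/np.tan(np.radians(p["fovy"])/2)
    return f,p["cx"],p["cy"],p["k1"],np.array(p["xyz"]),R.from_euler("xyz",p["orientation"]).as_matrix()
def ray(p,uv):
    f,cx,cy,k1,c,M=cam(p); d=(np.array(uv,float)-[cx,cy])/f
    s=d.copy()
    for _ in range(20): s=d/(1+k1*(s@s))
    return c,M@np.array([s[0],s[1],1])
def onz(p,uv,z):
    c,d=ray(p,uv); return c+d*(z-c[2])/d[2]
def proj(p,X):
    f,cx,cy,k1,c,M=cam(p); q=M.T@(np.array(X,float)-c); s=q[:2]/q[2]
    return s*(1+k1*(s@s))*f+[cx,cy]
def snap(name,fn):
    from bench import robot
    p=robot.camera_params(name); im=robot.snapshot(name)[:,:,::-1].copy()
    cv2.imwrite(fn,im); 
    import pickle; pickle.dump(p,open(fn+".pkl","wb"))
    return p,im
def load(fn):
    import pickle; return pickle.load(open(fn+".pkl","rb")),cv2.imread(fn)
E
python3 - <<'E'
from h import *
from bench import robot
np.set_printoptions(precision=1,suppress=True)
p=robot.camera_params("top")
import pickle
g=lambda u,v,z: onz(p,(u/2.5+160-.3,v/2.5+110-.3),z)
for n,u,v,z in [("A pin",91,222,90),("A hole",84,295,96),("A rib",79,267,130),("A well",93,194,82),
 ("B pin",206,221,90),("B hole",208,297,96),("B rib",202,268,130),("B well",204,195,82),
 ("C pin",469,280,90),("C well",470,306,82),
 ("D pin",592,250,90),("D hole",590,175,96),("D rib",595,202,130),("D well",594,277,82),
 ("holder",349,269,76),("brushtop",343,269,196),("tin",331,188,34),("bottle",370,349,85),("crusher",493,93,100),("cup",301,90,100),("carton",196,101,110),("bigbrush",285,364,250)]:
    print(n,g(u,v,z))
E
```

```text
A pin [559.1 337.5  90. ]
A hole [459.9 343.3  96. ]
A rib [497.5 339.8 130. ]
A well [598.  338.1  82. ]
B pin [561.3 180.1  90. ]
B hole [458.5 174.7  96. ]
B rib [497.3 176.5 130. ]
B well [597.3 185.   82. ]
C pin [ 483.5 -177.    90. ]
C well [ 448.2 -179.    82. ]
D pin [ 524.9 -343.8   90. ]
D hole [ 626.3 -340.3   96. ]
D rib [ 587.2 -340.3  130. ]
D well [ 488.3 -347.9   82. ]
holder [497.5 -14.   76. ]
brushtop [496.8 -12.8 196. ]
tin [612.   14.6  34. ]
bottle [389.5 -43.7  85. ]
crusher [ 736.6 -208.3  100. ]
cup [739.3  51.9 100. ]
carton [722.  192.3 110. ]
bigbrush [383.4  52.  250. ]
```

```bash
python3 -m inch '{"jaw":[100,100,100,100,100,100,100,100],"xyz":[[0,-30,0],[0,-30,0],[-30,-20,16],[-34,-10,20],[-34,0,20],[-34,0,20],[-34,0,20],[-34,0,20]],"rotation":[[0,7.27,0],[0,7.27,0],[0,0,0],[0,0,0],[0,0,0],[0,0,0],[0,0,0],[0,0,0]]}' 60
```

```text
time_s: 0.95
eef_pos: [273.4, -403.3, 320.9]
eef_rot: [-1.571, 0.0, -1.571]
ft_force: [-0.3, 0.2, -0.6]
gripper_width: 85.1
```

```bash
python3 -m inch '{"jaw":[100,100,100,100,100,100,100,100],"xyz":[[-39,0,20],[-39,0,20],[-39,0,20],[-39,0,20],[-39,0,20],[-39,0,20],[-39,0,20],[-39,0,20]],"rotation":[[0,0,0],[0,0,0],[0,0,0],[0,0,0],[0,0,0],[0,0,0],[0,0,0],[0,0,0]]}'
python3 -m inch '{"jaw":[100,100,100,100],"xyz":[[-39,0,20],[-39,0,17],[0,0,0],[0,0,0]],"rotation":[[0,0,0],[0,0,0],[0,0,0],[0,0,0]]}'
python3 - <<'E'
from h import *
snap("wrist","pics/w1.png"); snap("top","pics/t1.png"); snap("scene","pics/s1.png")
E
```

```text
time_s: 1.75
eef_pos: [433.2, -91.2, 321.2]
eef_rot: [-1.571, -0.0, -1.571]
ft_force: [0.0, 0.1, -0.2]
gripper_width: 85.5
time_s: 2.15
eef_pos: [469.7, -14.3, 320.8]
eef_rot: [-1.572, -0.001, -1.568]
ft_force: [-0.3, -0.1, 0.0]
gripper_width: 85.3
```

View pics/w1.png

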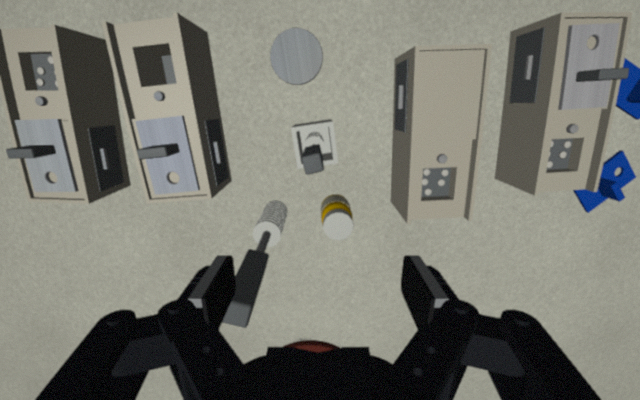

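Run:
```python
import cv2
im=cv2.imread("pics/w1.png")
a=cv2.resize(im[100:190,270:370],None,fx=6,fy=6,interpolation=cv2.INTER_CUBIC)
cv2.imwrite("pics/w1a.png",a)
cv2.imwrite("pics/w1b.png",cv2.resize(im[10:210,0:240],None,fx=3,fy=3,interpolation=cv2.INTER_CUBIC)[:, :])
```

```text
(no output)
```

View pics/w1a.png

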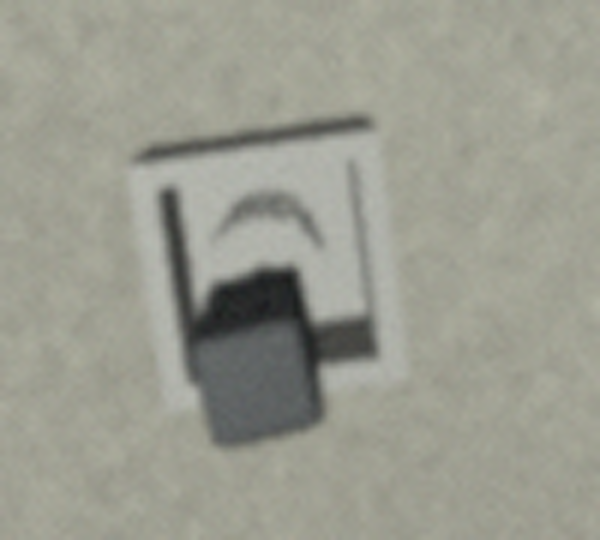

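View pics/w1b.png

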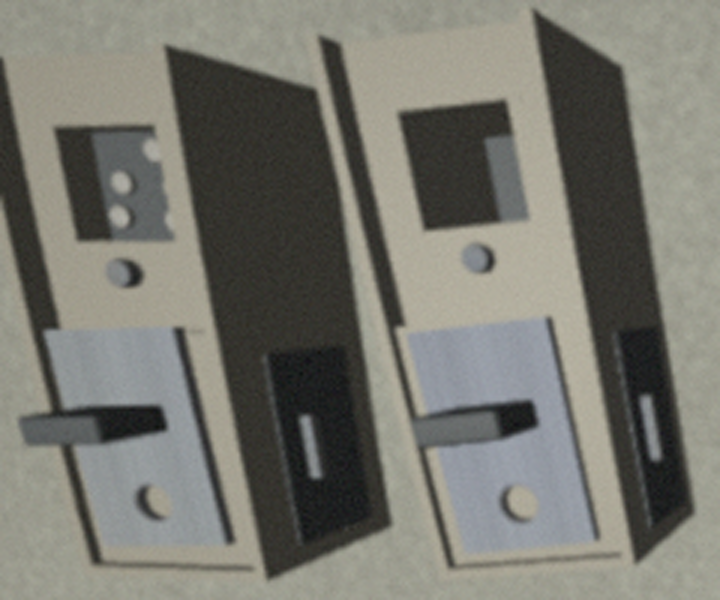

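Run:
```python
from h import *
np.set_printoptions(precision=1,suppress=True)
p,_=load("pics/w1.png"); print(p["xyz"],p["orientation"])
q=lambda u,v,z: onz(p,(u/6+270-.4,v/6+100-.4),z)
H=[q(*c,196) for c in [(190,345),(300,318),(325,420),(215,447)]]
for c in H: print("h",c)
hc=sum(H)/4; print("handle top",hc)
for a,b in [(0,1),(1,2),(3,2),(0,3)]:
    d=H[b]-H[a]; print(np.linalg.norm(d),np.degrees(np.arctan2(d[1],d[0])))
O=[q(*c,76) for c in [(132,162),(375,125),(405,378),(165,410)]]
print("holder",sum(O)/4,O)
for a,b in [(0,1),(1,2),(3,2),(0,3)]:
    d=O[b]-O[a]; print(np.linalg.norm(d),np.degrees(np.arctan2(d[1],d[0])))
b=lambda u,v,z: onz(p,(u/3-.3,v/3+10-.3),z)
for n,u,v,z in [("A pin",122,272,90),("A hole",155,502,96),("B pin",477,257,90),("B hole",520,502,96)]: print(n,b(u,v,z))
# box corners of well
W=[b(*c,82) for c in [(400,112),(508,100),(528,218),(424,230)]]; print("B well",sum(W)/4,W)
# big brush top: top & wrist pixel
```

```text
[548.4 -14.5 462.9] [ 2.8 -0.  -1.6]
h [502.9   0.5 196. ]
h [507.1 -16.4 196. ]
h [491.3 -20.3 196. ]
h [487.   -3.2 196. ]
handle top [497.1  -9.9 196. ]
17.346832739125368 -76.10923939087641
16.31336535741436 -166.01867842777656
17.658629856172546 -75.85438147575174
16.394384238753357 -167.10824769801843
holder [498.8 -10.5  76. ] [array([522.2,  19.1,  76. ]), array([530. , -33.1,  76. ]), array([475.2, -40.8,  76. ]), array([467.8,  13. ,  76. ])]
52.81370476300627 -81.4885404845892
55.31044501862183 -172.0971983198142
54.26327865995329 -82.20326284791999
54.668258765134894 -173.61964800780967
A pin [558.9 336.1  90. ]
A hole [460.7 342.4  96. ]
B pin [561.4 180.   90. ]
B hole [460.1 173.9  96. ]
B well [597.  184.1  82. ] [array([617.7, 207.8,  82. ]), array([621. , 162.9,  82. ]), array([576.6, 160.5,  82. ]), array([572.7, 205.2,  82. ])]
```

Run:
```python
from h import *
from bench import robot
np.set_printoptions(precision=1,suppress=True)
p,_=load("pics/w1.png"); s=robot.camera_params("scene");t=robot.camera_params("top")
for P,uv,Q,uw in [(p,(237,318),s,(384,143)),(t,(274,255.6),s,(384,143))]:
    c1,d1=ray(P,uv);c2,d2=ray(Q,uw)
    x,*_=np.linalg.lstsq(np.stack([d1,-d2],1),c2-c1,rcond=None)
    print(c1+d1*x[0],c2+d2*x[1])
o=robot.observe(); e=o["eef_pos"]; print(e,o["eef_rot"])
ps=-1.5708; d=np.array([497.1,-9.9,147])-e
print("tool", d@[np.cos(ps),np.sin(ps),0], -d[2], d@[-np.sin(ps),np.cos(ps),0])
```

```text
[376.7  53.9 260.5] [379.7  52.1 257.4]
[383.2  50.2 257.9] [381.3  53.  258.4]
[469.5 -16.1 321.1] [-1.6 -0.  -1.6]
tool -6.158092296699932 174.0939060438011 27.629775646691986
```

```bash
python3 -m inch '{"jaw":[100,100,100,100,100],"xyz":[[-5,0,27.2],[0,40,0],[0,40,0],[0,0,0],[0,0,0]],"rotation":[[0,0,0],[0,-6.75,0],[0,-6.75,0],[0,0,0],[0,0,0]]}'
python3 - <<'E'
from h import *
p,im=snap("wrist","pics/w2.png")
print(p["xyz"],proj(p,[497.1,-9.9,196]))
E
```

```text
time_s: 2.8
eef_pos: [496.5, -11.0, 241.1]
eef_rot: [-1.573, 0.001, -1.34]
ft_force: [0.1, 0.7, 0.1]
gripper_width: 85.3
[573.09842057   6.77997889 383.18925712] [316.29239505 222.9785118 ]
```

View pics/w2.png

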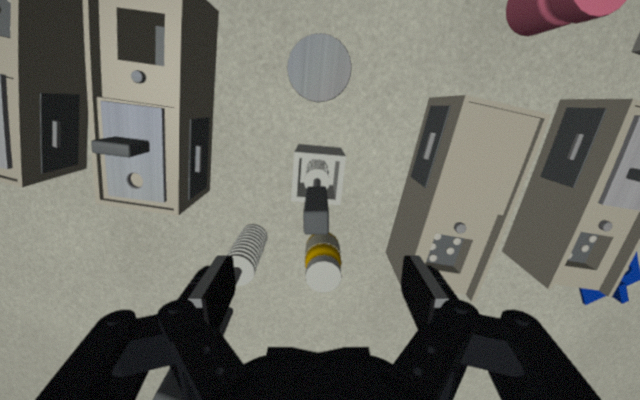

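```bash
python3 -m inch '{"jaw":[100,100,100,100,0,0,0,0],"xyz":[[0,32,0],[0,32,0],[0,30,0],[0,0,0],[0,0,0],[0,0,0],[0,0,0],[0,0,0]],"rotation":[[0,0,0],[0,0,0],[0,0,0],[0,0,0],[0,0,0],[0,0,0],[0,0,0],[0,0,0]]}' 70
python3 -m inch '{"jaw":[0,0,0,0],"xyz":[[0,0,0],[0,0,0],[0,0,0],[0,0,0]],"rotation":[[0,0,0],[0,0,0],[0,0,0],[0,0,0]]}'
python3 - <<'E'
from h import *
snap("wrist","pics/w3.png");snap("scene","pics/s3.png")
E
```

```text
time_s: 3.65
eef_pos: [498.4, -10.2, 149.2]
eef_rot: [-1.568, -0.001, -1.335]
ft_force: [-0.4, 0.6, 0.6]
gripper_width: 28.3
time_s: 4.05
eef_pos: [498.2, -10.0, 148.7]
eef_rot: [-1.568, -0.001, -1.335]
ft_force: [0.1, 0.9, 5.6]
gripper_width: 17.4
```

View pics/w3.png

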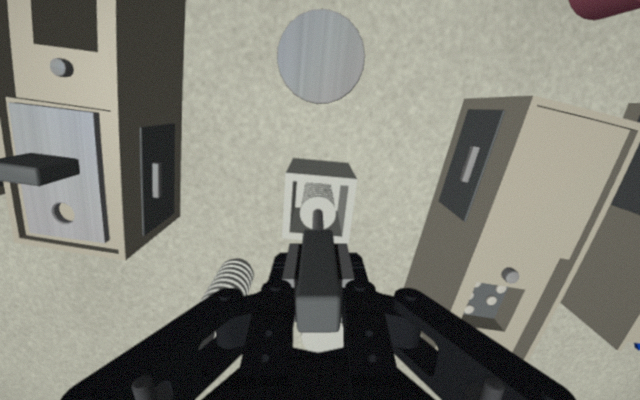

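View pics/s3.png

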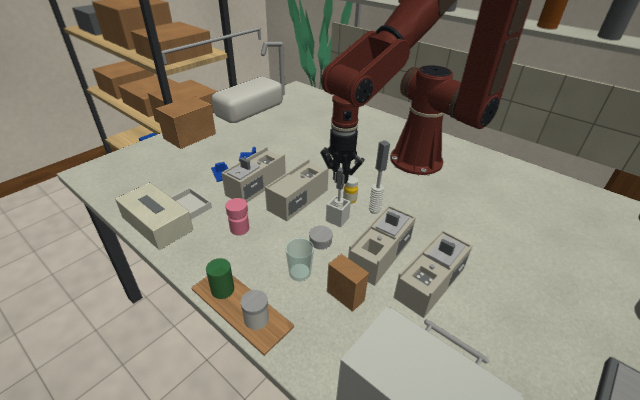

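```bash
python3 -m inch '{"jaw":[0,0,0,0,0,0],"xyz":[[0,-20,0],[0,-25,0],[0,-25,0],[0,-25,0],[0,-25,0],[0,0,0]],"rotation":[[0,0,0],[0,0,0],[0,0,0],[0,0,0],[0,0,0],[0,0,0]]}' 80
python3 -m inch '{"jaw":[0,0,0,0,0,0,0,0],"xyz":[[-27.4,0,23.7],[-27.4,0,23.7],[-27.4,0,23.7],[-27.4,0,23.7],[-27.4,0,23.8],[-27.5,0,23.8],[0,0,0],[0,0,0]],"rotation":[[0,0,0],[0,0,0],[0,0,0],[0,0,0],[0,0,0],[0,0,0],[0,0,0],[0,0,0]]}'
python3 - <<'E'
from h import *
snap("wrist","pics/w4.png");snap("scene","pics/s4.png")
im=cv2.imread("pics/s4.png")[130:310,300:480]; cv2.imwrite("pics/s4c.png",cv2.resize(im,None,fx=3.2,fy=3.2,interpolation=cv2.INTER_CUBIC))
E
```

```text
time_s: 4.75
eef_pos: [499.3, -10.3, 270.8]
eef_rot: [-1.564, -0.003, -1.335]
ft_force: [0.6, 0.0, -0.9]
gripper_width: 17.0
time_s: 5.55
eef_pos: [596.0, 183.4, 264.4]
eef_rot: [-1.575, -0.001, -1.334]
ft_force: [-1.0, -1.0, -1.9]
gripper_width: 17.3
```

View pics/w4.png

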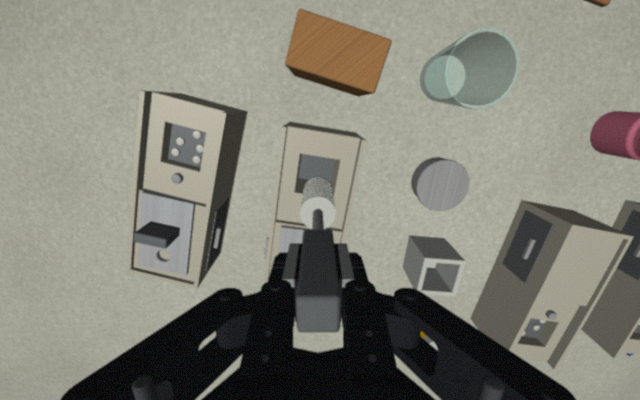

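View pics/s4c.png

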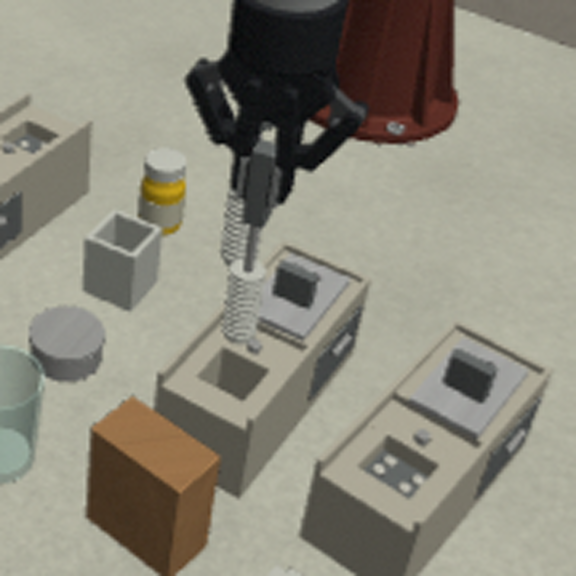

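Run:
```python
from h import *
np.set_printoptions(precision=1,suppress=True)
s,_=load("pics/s4.png"); w,im=load("pics/w4.png")
f=lambda X:(proj(s,X)-[300,130])*3.2
print("well exp",f([597.2,183.2,82]),"meas(235,373) ->",onz(s,(235/3.2+300-.3,373/3.2+130-.3),82))
print("brush end exp",f([597.2,183.2,125]), "wrist",proj(w,[597.2,183.2,125]))
print("wrist well center",[onz(w,q,82) for q in [(300,153),(340,158),(331,195),(295,192)]])
```

```text
well exp [232.3 370.7] meas(235,373) -> [597.5 185.1  82. ]
brush end exp [238.1 333.8] wrist [318.1 186.1]
wrist well center [array([618.1, 208.9,  82. ]), array([623.1, 164.2,  82. ]), array([578.7, 163.2,  82. ]), array([572.5, 204.7,  82. ])]
```

```bash
python3 -m inch '{"jaw":[0,0,0,0,0,0],"xyz":[[-1.2,10,1.3],[0,25,0],[0,25,0],[0,25,0],[0,12,0],[0,0,0]],"rotation":[[0,0,0],[0,0,0],[0,0,0],[0,0,0],[0,0,0],[0,0,0]]}'
python3 -m inch '{"jaw":[0,0,0,0],"xyz":[[0,8,0],[0,4,0],[0,0,0],[0,0,0]],"rotation":[[0,0,0],[0,0,0],[0,0,0],[0,0,0]]}'
python3 - <<'E'
from h import *
snap("wrist","pics/w5.png");snap("scene","pics/s5.png")
im=cv2.imread("pics/s5.png")[130:310,300:480]; cv2.imwrite("pics/s5c.png",cv2.resize(im,None,fx=3.2,fy=3.2,interpolation=cv2.INTER_CUBIC))
E
```

```text
time_s: 6.25
eef_pos: [596.0, 183.6, 167.2]
eef_rot: [-1.577, 0.0, -1.336]
ft_force: [-0.3, -0.1, -1.9]
gripper_width: 16.9
time_s: 6.65
eef_pos: [598.6, 184.8, 159.1]
eef_rot: [-1.57, -0.0, -1.335]
ft_force: [0.3, -0.5, -1.3]
gripper_width: 17.0
```

View pics/s5c.png

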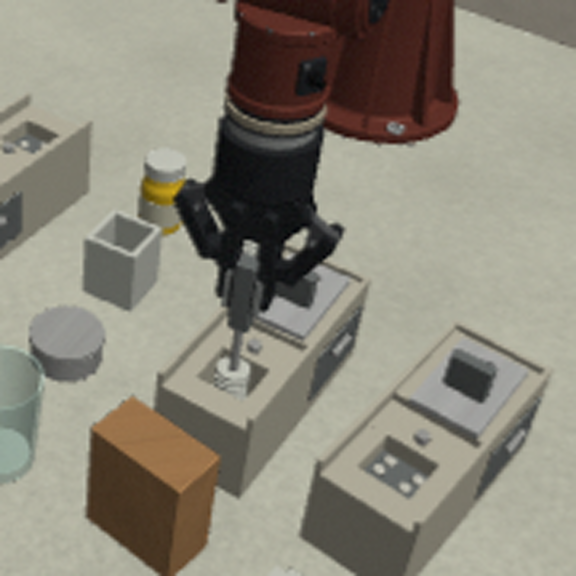

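View pics/w5.png

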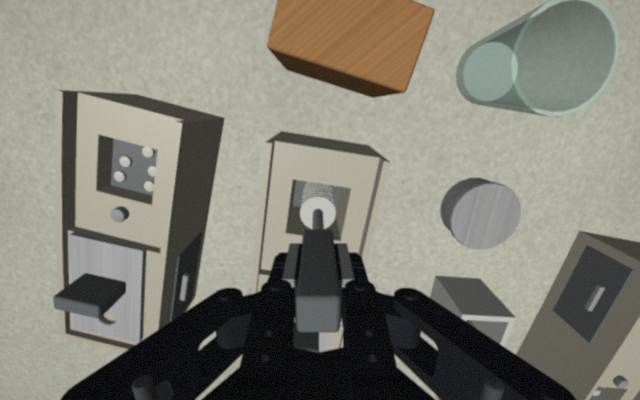

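```bash
python3 -m inch '{"jaw":[0,0,0,0,0,0,0,0],"xyz":[[0,2,0],[0,0,0],[0,-26,0],[0,-27,0],[0,0,0],[0,0,0],[0,26,0],[0,27,0]],"rotation":[[0,0,0],[0,0,0],[0,0,0],[0,0,0],[0,0,0],[0,0,0],[0,0,0],[0,0,0]]}'
python3 -m inch '{"jaw":[0,0],"xyz":[[0,0,0],[0,0,0]],"rotation":[[0,0,0],[0,0,0]]}'
python3 - <<'E'
from h import *
snap("wrist","pics/w6.png")
E
```

```text
time_s: 7.55
eef_pos: [598.0, 184.6, 155.0]
eef_rot: [-1.571, -0.0, -1.335]
ft_force: [-0.9, 0.7, -1.6]
gripper_width: 17.1
time_s: 7.75
eef_pos: [596.6, 184.4, 153.9]
eef_rot: [-1.575, 0.0, -1.335]
ft_force: [-1.0, -0.5, -0.5]
gripper_width: 16.9
```

View pics/w6.png

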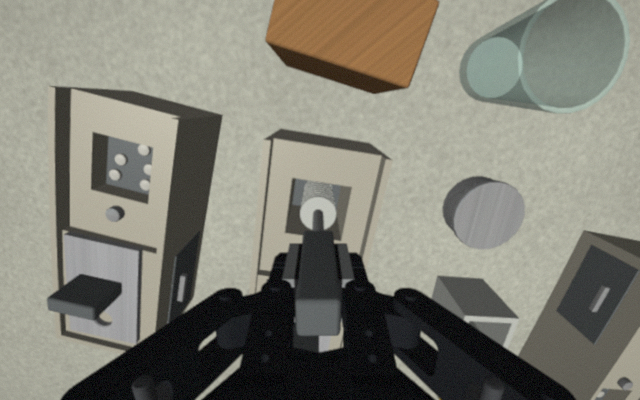

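```bash
python3 -m inch '{"jaw":[0,0,0,0,0,0,0,0],"xyz":[[0,-26,0],[0,-27,0],[0,0,0],[0,0,0],[0,26,0],[0,27,0],[0,0,0],[0,0,0]],"rotation":[[0,0,0],[0,0,0],[0,0,0],[0,0,0],[0,0,0],[0,0,0],[0,0,0],[0,0,0]]}'
python3 - <<'E'
from h import *
snap("wrist","pics/w6b.png")
E
python3 -m inch '{"jaw":[0,0,0,0,0,0,0,0],"xyz":[[0,-26,0],[0,-27,0],[0,0,0],[0,0,0],[0,26,0],[0,27,0],[0,0,0],[0,0,0]],"rotation":[[0,0,0],[0,0,0],[0,0,0],[0,0,0],[0,0,0],[0,0,0],[0,0,0],[0,0,0]]}'
python3 -m inch '{"jaw":[0,0,0,0],"xyz":[[0,-26,0],[0,-27,0],[0,0,0],[0,0,0]],"rotation":[[0,0,0],[0,0,0],[0,0,0],[0,0,0]]}'
python3 - <<'E'
from h import *
snap("wrist","pics/w7.png")
snap("top","pics/t7.png")
a=cv2.imread("pics/w6.png")[180:350,230:410];b=cv2.imread("pics/w6b.png")[180:350,230:410];c=cv2.imread("pics/w7.png")[180:350,230:410]
cv2.imwrite("pics/cmp.png",cv2.resize(np.hstack([a,b,c]),None,fx=1.4,fy=1.4))
E
```

```text
time_s: 8.6
eef_pos: [596.4, 184.3, 153.6]
eef_rot: [-1.576, 0.0, -1.335]
ft_force: [-0.1, -0.1, -1.0]
gripper_width: 17.3
time_s: 9.45
eef_pos: [596.4, 184.3, 153.7]
eef_rot: [-1.576, 0.0, -1.335]
ft_force: [0.5, 0.8, -1.2]
gripper_width: 17.4
time_s: 9.85
eef_pos: [598.4, 184.7, 209.6]
eef_rot: [-1.57, -0.0, -1.335]
ft_force: [-0.4, 0.5, -1.8]
gripper_width: 16.8
```

View pics/cmp.png

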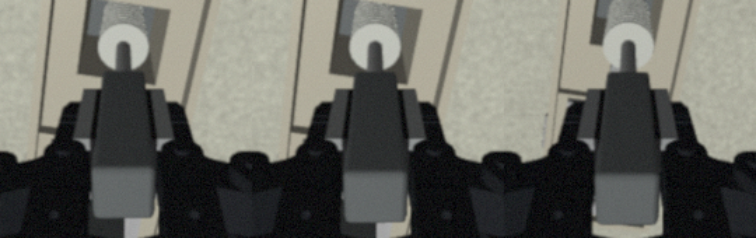

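```bash
python3 -m inch '{"jaw":[0,0,0,0],"xyz":[[0,-29,0],[0,-29,0],[0,0,0],[0,0,0]],"rotation":[[0,0,0],[0,0,0],[0,0,0],[0,0,0]]}'
python3 - <<'E'
from h import *
snap("wrist","pics/w8.png");snap("scene","pics/s8.png")
a=cv2.imread("pics/w4.png")[170:350,230:410];b=cv2.imread("pics/w8.png")[170:350,230:410]
cv2.imwrite("pics/cmp2.png",cv2.resize(np.hstack([a,b]),None,fx=2.2,fy=2.2))
E
```

```text
time_s: 10.35
eef_pos: [597.8, 184.6, 266.3]
eef_rot: [-1.572, 0.0, -1.335]
ft_force: [0.3, 0.2, -2.3]
gripper_width: 16.6
```

View pics/cmp2.png

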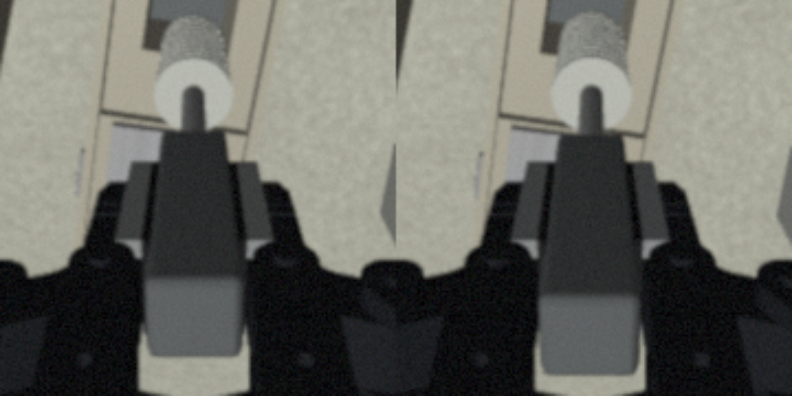

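View pics/s8.png

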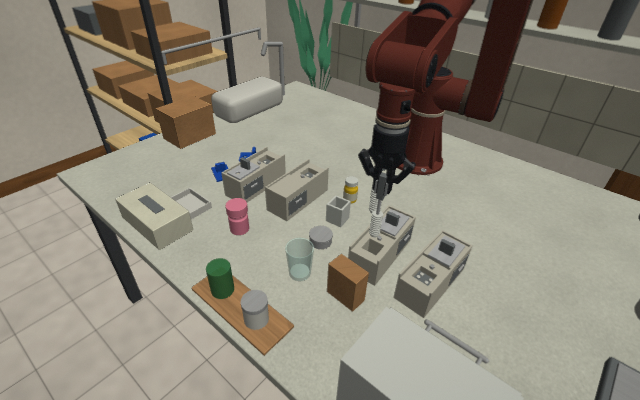

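Run:
```python
from h import *
from scipy.optimize import brentq
np.set_printoptions(precision=1,suppress=True)
for fn in ["w3","w4","w6","w7","w8"]:
    p,im=load(f"pics/{fn}.png")
    g=cv2.GaussianBlur(im,(3,3),0)[:,:,1].astype(int)
    col=g[230:360,318]
    print(fn,"".join(f"{v//10:x}" if v<160 else "#" for v in col))
p,_=load("pics/w8.png"); Rz=p["xyz"]
for dz in [40,45,50,55]: print(dz,proj(p,[597.8,184.6,266.3+dz]), )
# front(-toolz side) top edge: offset -9 along tool z
tz=np.array([.972,.234,0])
for dz in [45,50,55]: print(dz,proj(p,np.array([597.8,184.6,266.3+dz])-9*tz),proj(p,np.array([597.8,184.6,266.3+dz])+9*tz))
```

```text
w3 5544444444444444444444444444444444444444444444444444444444444444557899aaaaaaaaaaaaaaaaaaaaaaaaaaaaaaabe###################b5211111
w4 44444444444444444444444444444444444444444444444444444444444444444567899999999999999999999999999999999adf#################d94111100
w6 55444444444444444444444444444444444444444444444444444444444444444444568999aaaaaaaaaaaaaaaaaaaaaaaaaaaaaa99888888888999998742111111
w7 65444444444444444444444444444444444444444444444444444444444444444444444455689999aaaaaaaaaaaaaaaaaaaaaaaaaaaa99acf########e94111001
w8 6544444444444444444444444444444444444444444444444444444444444444444444445567899999999999999999999999999999999acf#########d94211111
40 [317.6 303.1]
45 [317.5 311. ]
50 [317.5 319.6]
55 [317.5 328.9]
45 [317.6 328.8] [317.5 292.2]
50 [317.6 337.9] [317.5 300.2]
55 [317.6 347.7] [317.5 308.9]
```

```bash
python3 -m inch '{"jaw":[0,0,0,0,0,0,0,0],"xyz":[[27.7,0,-23.8],[27.7,0,-23.8],[27.7,0,-23.8],[27.7,0,-23.8],[27.7,0,-23.9],[27.6,0,-23.9],[0,0,0],[0,0,0]],"rotation":[[0,0,0],[0,0,0],[0,0,0],[0,0,0],[0,0,0],[0,0,0],[0,0,0],[0,0,0]]}'
python3 - <<'E'
from h import *
snap("wrist","pics/w9.png");snap("scene","pics/s9.png")
im=cv2.imread("pics/s9.png")[120:280,260:440]; cv2.imwrite("pics/s9c.png",cv2.resize(im,None,fx=3.2,fy=3.2,interpolation=cv2.INTER_CUBIC))
E
```

```text
time_s: 11.25
eef_pos: [496.8, -10.5, 265.5]
eef_rot: [-1.573, 0.002, -1.337]
ft_force: [0.7, 1.1, -1.1]
gripper_width: 16.7
```

View pics/s9c.png

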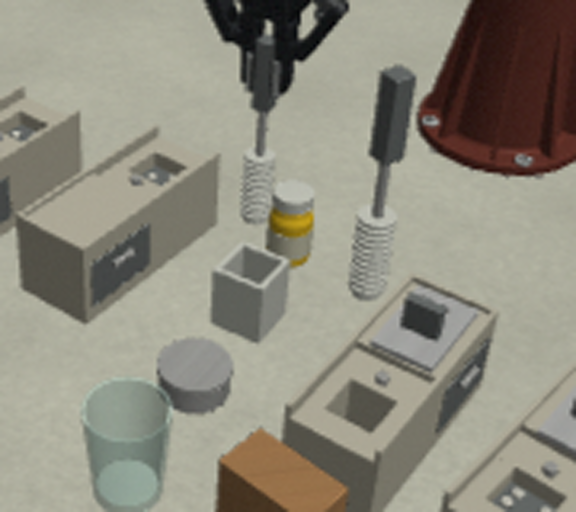

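View pics/w9.png

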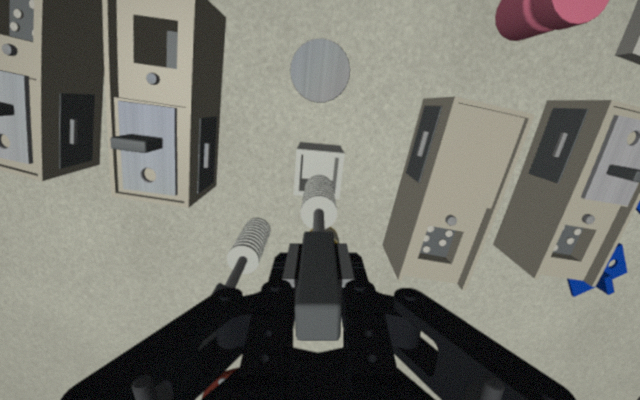

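```bash
python3 -m inch '{"jaw":[0,0,0,0,0,0,0,0],"xyz":[[0,25,0],[0,30,0],[0,30,0],[0,20,0],[0,10,0],[0,6,0],[0,2,0],[0,0,0]],"rotation":[[0,0,0],[0,0,0],[0,0,0],[0,0,0],[0,0,0],[0,0,0],[0,0,0],[0,0,0]]}'
python3 - <<'E'
from h import *
snap("wrist","pics/w10.png");snap("scene","pics/s10.png")
im=cv2.imread("pics/s10.png")[120:280,260:440]; cv2.imwrite("pics/s10c.png",cv2.resize(im,None,fx=3.2,fy=3.2,interpolation=cv2.INTER_CUBIC))
E
```

```text
time_s: 12.15
eef_pos: [498.8, -10.1, 145.2]
eef_rot: [-1.569, -0.001, -1.335]
ft_force: [1.5, 0.4, -1.8]
gripper_width: 17.3
```

View pics/s10c.png

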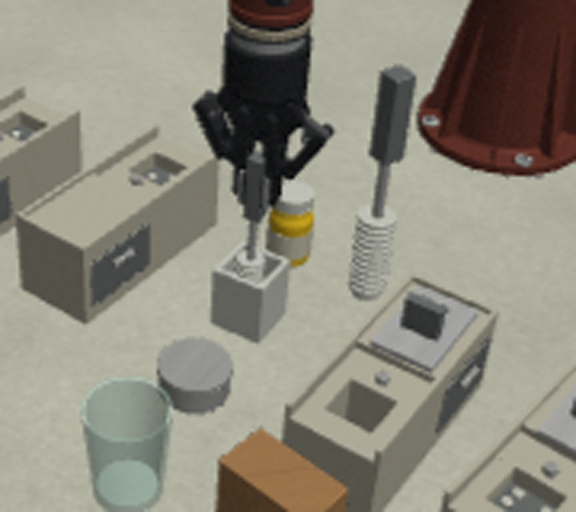

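View pics/w10.png

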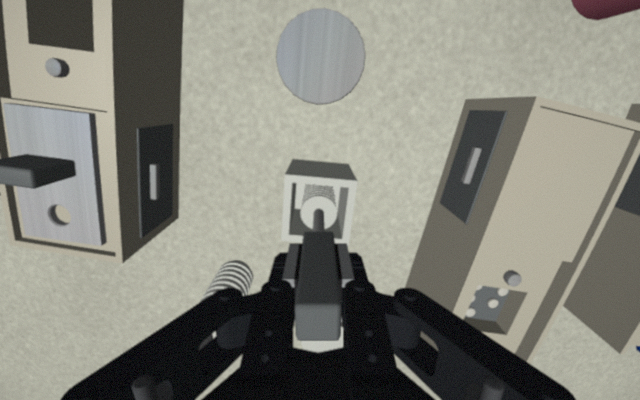

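```bash
python3 -m inch '{"jaw":[0,0,25,35,60,100,100,100],"xyz":[[0,1,0],[0,0,0],[0,0,0],[0,0,0],[0,0,0],[0,0,0],[0,0,0],[0,0,0]],"rotation":[[0,0,0],[0,0,0],[0,0,0],[0,0,0],[0,0,0],[0,0,0],[0,0,0],[0,0,0]]}'
python3 - <<'E'
from h import *
snap("wrist","pics/w11.png");snap("scene","pics/s11.png")
im=cv2.imread("pics/s11.png")[120:280,260:440]; cv2.imwrite("pics/s11c.png",cv2.resize(im,None,fx=3.2,fy=3.2,interpolation=cv2.INTER_CUBIC))
E
```

```text
time_s: 13.05
eef_pos: [497.8, -10.2, 143.2]
eef_rot: [-1.571, 0.0, -1.335]
ft_force: [-0.1, -0.5, 0.2]
gripper_width: 84.9
```

View pics/w11.png

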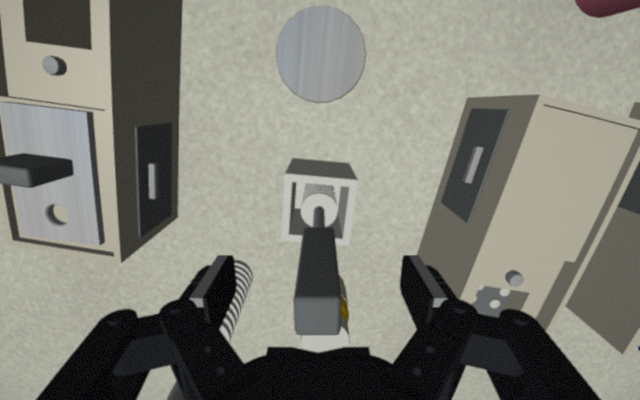

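View pics/s11c.png

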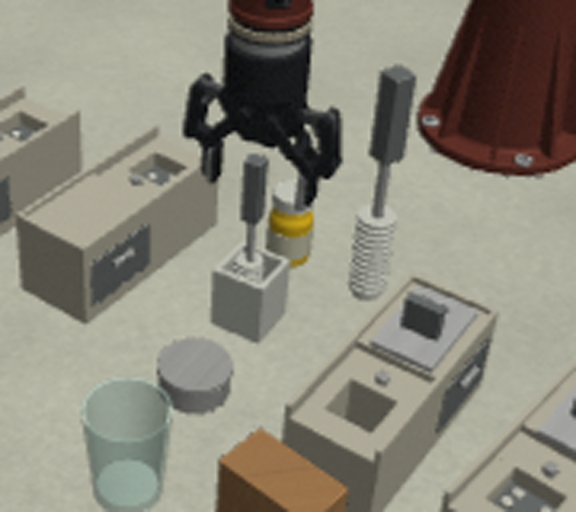

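```bash
python3 -m inch '{"jaw":[100,100,100,100,100,100,100,100],"xyz":[[0,-20,0],[0,-30,0],[0,-35,0],[0,-35,0],[0,-20,0],[0,0,0],[0,0,0],[0,0,0]],"rotation":[[0,0,0],[0,0,0],[0,0,0],[0,0,0],[0,-8,0],[0,-8,0],[0,-8,0],[0,-8,0]]}'
python3 -m inch '{"jaw":[80,70,60,60,60,60,60],"xyz":[[0,0,0],[0,0,0],[0,0,0],[0,0,0],[0,0,0],[0,0,0],[0,0,0]],"rotation":[[0,-8,0],[0,-8,0],[0,-8,0],[0,-8,0],[0,-8,0],[0,-8,0],[0,0,0]]}'
```

```text
time_s: 13.95
eef_pos: [498.0, -10.2, 283.7]
eef_rot: [-1.57, -0.001, -0.771]
ft_force: [-0.3, 0.4, -0.2]
gripper_width: 85.2
time_s: 14.65
eef_pos: [497.8, -10.2, 283.2]
eef_rot: [-1.571, 0.0, 0.061]
ft_force: [-0.1, -0.3, 0.2]
gripper_width: 51.1
```

```bash
python3 -m inch '{"jaw":[60,60,60,60,60,60],"xyz":[[9,8,39],[9,8,40],[9,8,40],[9,8,39],[0,0,0],[0,0,0]],"rotation":[[0,0,0],[0,0,0],[0,0,0],[0,0,0],[0,0,0],[0,0,0]]}'
python3 - <<'E'
from h import *
snap("wrist","pics/w12.png")
E
```

```text
time_s: 15.25
eef_pos: [523.9, 150.2, 250.8]
eef_rot: [-1.572, 0.001, 0.061]
ft_force: [-0.5, 0.3, -0.2]
gripper_width: 51.4
```

View pics/w12.png

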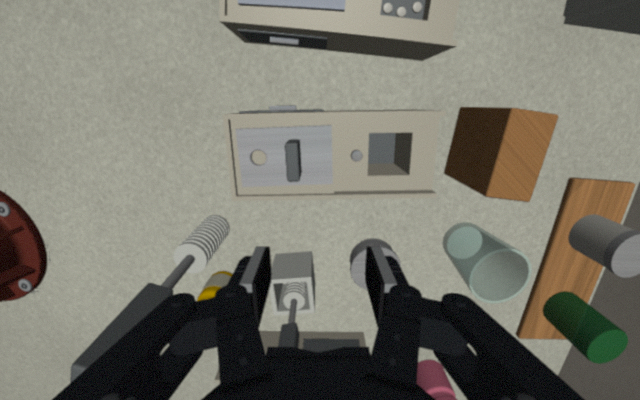

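Run:
```python
import cv2
im=cv2.imread("pics/w12.png")[100:205,225:445]
cv2.imwrite("pics/w12c.png",cv2.resize(im,None,fx=3.6,fy=3.6,interpolation=cv2.INTER_CUBIC))
```

```text
(no output)
```

View pics/w12c.png

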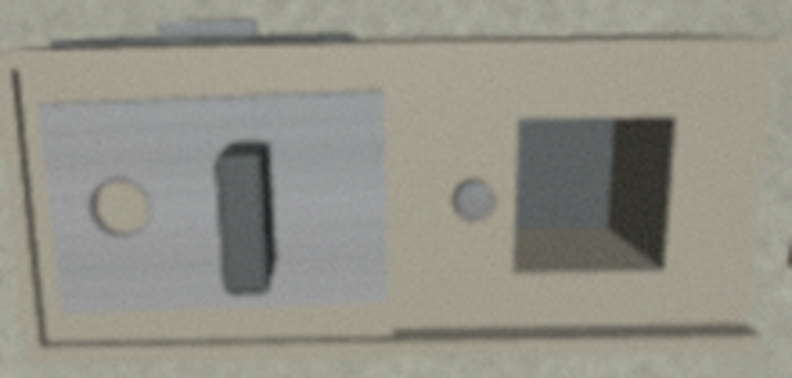

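Run:
```python
from h import *
np.set_printoptions(precision=1,suppress=True)
p,_=load("pics/w12.png")
q=lambda u,v,z: onz(p,((u+.5)/3.6+225-.5,(v+.5)/3.6+100-.5),z)
print("hole",q(120,207,96),"pin",q(474,199,90),"rib",q(244,221,130))
C=[q(*c,96) for c in [(40,103),(385,92),(387,302),(62,312)]]
print(C,sum(C)/4)
for a,b in [(0,1),(3,2),(3,0),(2,1)]:
    d=C[b]-C[a];print(np.linalg.norm(d),np.degrees(np.arctan2(d[1],d[0])))
W=[q(*c,82) for c in [(518,119),(674,119),(663,269),(514,270)]]; print("well",sum(W)/4)
for a,b in [(0,1),(3,2),(3,0),(2,1)]:
    d=W[b]-W[a];print(np.linalg.norm(d),np.degrees(np.arctan2(d[1],d[0])))
print("ribtop corners",[q(*c,130) for c in [(217,152),(266,152),(270,292),(225,293)]])
```

```text
hole [459.3 175.6  96. ] pin [560.5 183.   90. ] rib [497.4 180.  130. ]
[array([437.1, 203.3,  96. ]), array([532.2, 211.8,  96. ]), array([537.2, 152.3,  96. ]), array([442.2, 143.5,  96. ])] [487.2 177.7  96. ]
95.4960574954384 5.100470620993059
95.49183577806973 5.268601603396671
60.0025388291453 94.83907221585146
59.722348588420836 94.83340117948092
well [596.7 184.9  82. ]
45.610277880840776 3.755744824274251
45.440410049806836 3.9804849811054224
44.92425654608558 94.88934006449031
44.742996748709764 94.67592531028123
ribtop corners [array([490.1, 196.9, 130. ]), array([502.2, 197.6, 130. ]), array([504.7, 162. , 130. ]), array([493.1, 161. , 130. ])]
```

```bash
python3 -m inch '{"jaw":[60,60,60,60,60,60,60,60],"xyz":[[-25.1,0,30.8],[0,30,0],[0,35,0],[0,35,0],[0,20,0],[0,0,0],[0,0,0],[0,0,0]],"rotation":[[0,0,0],[0,-1.6,0],[0,0,0],[0,0,0],[0,0,0],[0,0,0],[0,0,0],[0,0,0]]}'
python3 - <<'E'
from h import *
snap("wrist","pics/w13.png")
E
```

```text
time_s: 16.1
eef_pos: [499.1, 178.6, 133.5]
eef_rot: [-1.57, -0.004, 0.088]
ft_force: [0.2, 0.9, -0.1]
gripper_width: 51.2
```

View pics/w13.png

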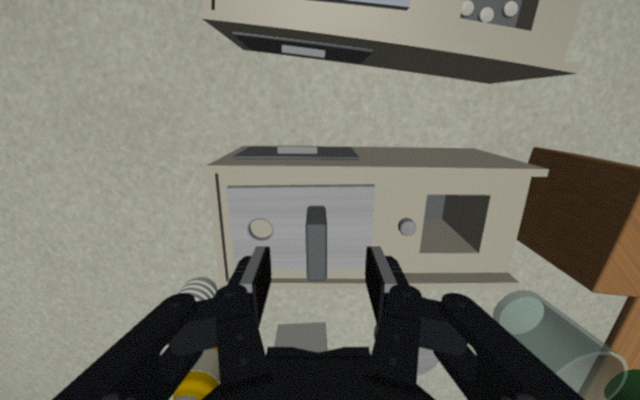

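```bash
python3 -m inch '{"jaw":[60,60,60,40,20,0,0,0],"xyz":[[0,15,0],[0,15,0],[0,0,0],[0,0,0],[0,0,0],[0,0,0],[0,0,0],[0,0,0]],"rotation":[[0,0,0],[0,0,0],[0,0,0],[0,0,0],[0,0,0],[0,0,0],[0,0,0],[0,0,0]]}' 40
python3 -m inch '{"jaw":[0,0],"xyz":[[0,0,0],[0,0,0]],"rotation":[[0,0,0],[0,0,0]]}'
python3 - <<'E'
from h import *
snap("wrist","pics/w14.png")
E
```

```text
time_s: 16.95
eef_pos: [497.7, 179.1, 101.7]
eef_rot: [-1.571, -0.001, 0.089]
ft_force: [-0.3, -0.0, -0.3]
gripper_width: 11.1
time_s: 17.15
eef_pos: [497.7, 179.0, 101.7]
eef_rot: [-1.571, -0.001, 0.089]
ft_force: [0.8, 1.1, 1.5]
gripper_width: 11.3
```

View pics/w14.png

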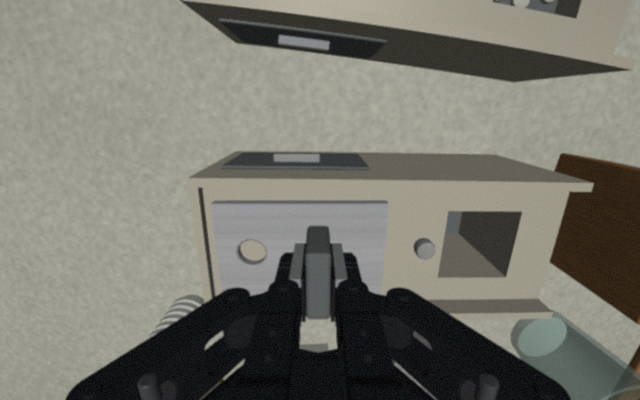

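```bash
cat >> h.py <<'E'
def hp(fn,hole,pin,ps,zh=96,zp=90):
    p,_=load(fn); h=onz(p,hole,zh); q=onz(p,pin,zp); d=q-h; c,s=np.cos(np.radians(ps)),np.sin(np.radians(ps))
    print("hole",h[:2],"pin",q[:2],"d",d[:2],"tool x",d[0]*c+d[1]*s,"tool z",-d[0]*s+d[1]*c)
E
python3 - <<'E'
from h import *
im=cv2.imread("pics/w14.png")[225:275,225:455]
cv2.imwrite("pics/w14c.png",cv2.resize(im,None,fx=3.4,fy=3.4,interpolation=cv2.INTER_CUBIC))
hp("pics/w14.png",(253,251),(424.5,247),5.1)
E
```

```text
hole [459.53082241 176.77747279] pin [559.01550546 184.86129837] d [99.48468305  8.08382558] tool x 99.80943568719597 tool z -0.7917987083099032
```

View pics/w14c.png

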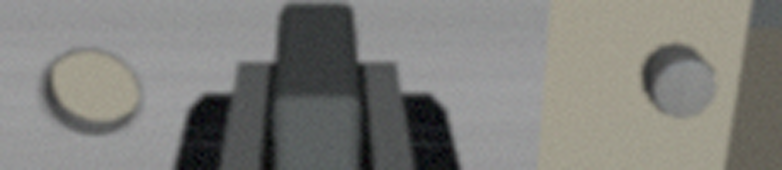

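Run:
```python
from h import *
hp("pics/w14.png",(251.7,251.4),(425.2,250),5.1)
```

```text
hole [458.79630117 176.45501476] pin [559.84476506 182.94514997] d [101.04846389   6.49013521] tool x 101.22535563295729 tool z -2.518190957071986
```

```bash
python3 -m inch '{"jaw":[0,0,0,0,0,0,0,0],"xyz":[[10,0,-0.2],[15,0,-0.3],[15,0,-0.3],[15,0,-0.3],[15,0,-0.3],[15,0,-0.3],[5,0,-0.1],[0,0,0]],"rotation":[[0,0,0],[0,0,0],[0,0,0],[0,0,0],[0,0,0],[0,0,0],[0,0,0],[0,0,0]]}'
python3 - <<'E'
from h import *
snap("wrist","pics/w15.png")
im=cv2.imread("pics/w15.png")[200:300,200:400]
cv2.imwrite("pics/w15c.png",cv2.resize(im,None,fx=4,fy=4,interpolation=cv2.INTER_CUBIC))
E
```

```text
time_s: 18.0
eef_pos: [587.9, 185.1, 101.7]
eef_rot: [-1.571, -0.001, 0.089]
ft_force: [1.2, 0.4, 2.9]
gripper_width: 11.1
```

View pics/w15c.png

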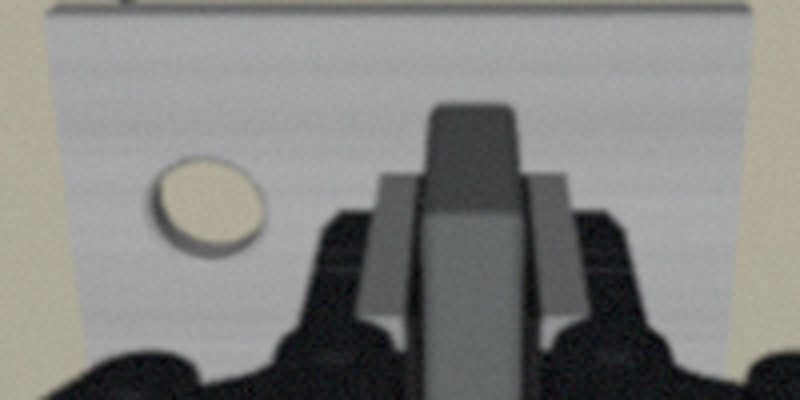

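View pics/w15.png

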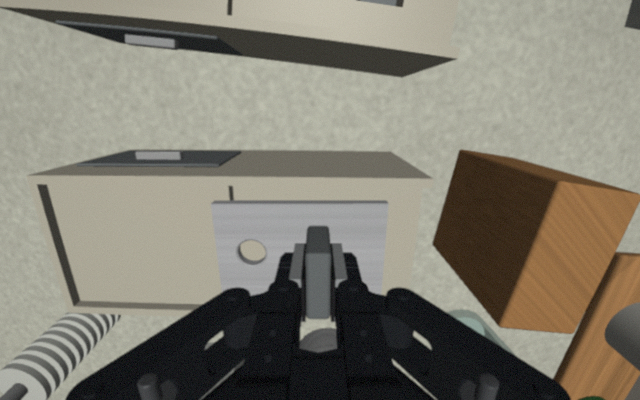

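```bash
python3 -m inch '{"jaw":[0,0,0,0],"xyz":[[5,0,-0.1],[4,0,-0.1],[2.2,0,-0.1],[0,0,0]],"rotation":[[0,0,0],[0,0,0],[0,0,0],[0,0,0]]}'
python3 - <<'E'
from h import *
snap("wrist","pics/w16.png")
im=cv2.imread("pics/w16.png")[200:300,200:400]
cv2.imwrite("pics/w16c.png",cv2.resize(im,None,fx=4,fy=4,interpolation=cv2.INTER_CUBIC))
E
```

```text
time_s: 18.45
eef_pos: [597.2, 185.8, 101.2]
eef_rot: [-1.571, 0.002, 0.089]
ft_force: [-2.3, -0.2, 4.0]
gripper_width: 11.7
```

View pics/w16c.png

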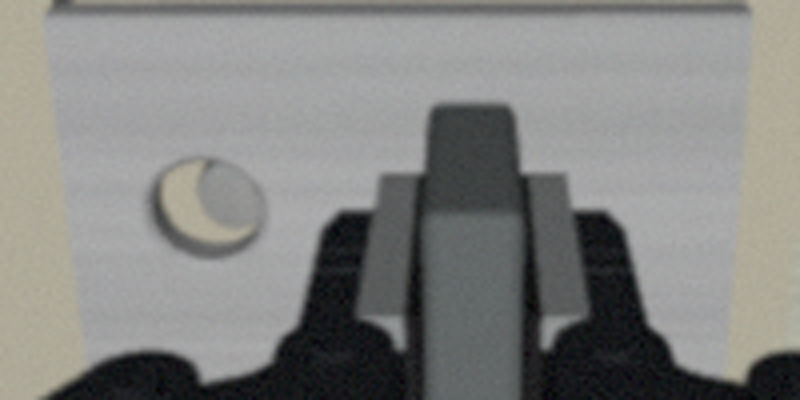

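```bash
python3 -m inch '{"jaw":[0,0,0,0],"xyz":[[2,0,1],[1.5,0,1],[0,0,0],[0,0,0]],"rotation":[[0,0,0],[0,0,0],[0,0,0],[0,0,0]]}'
python3 - <<'E'
from h import *
snap("wrist","pics/w17.png")
im=cv2.imread("pics/w17.png")[200:300,200:400]
cv2.imwrite("pics/w17c.png",cv2.resize(im,None,fx=4,fy=4,interpolation=cv2.INTER_CUBIC))
E
```

```text
time_s: 18.9
eef_pos: [601.1, 188.0, 100.4]
eef_rot: [-1.571, 0.001, 0.089]
ft_force: [-0.9, -0.3, -1.3]
gripper_width: 11.5
```

View pics/w17c.png

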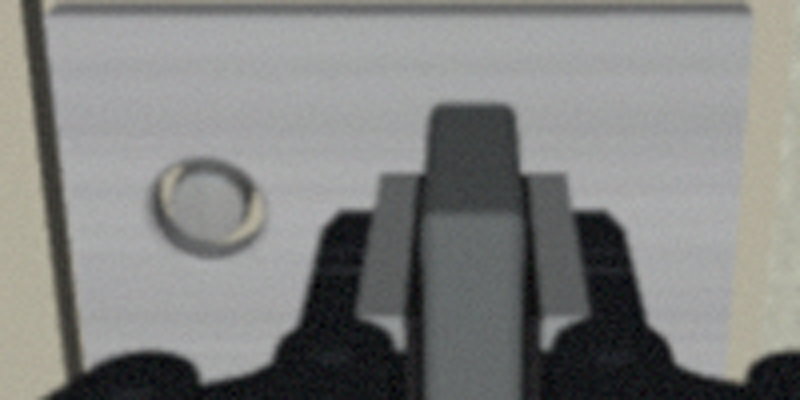

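```bash
python3 -m inch '{"jaw":[0,0,0,0],"xyz":[[-0.7,2,0],[0,2,0],[0,2,0],[0,0,0]],"rotation":[[0,0,0],[0,0,0],[0,0,0],[0,0,0]]}'
python3 - <<'E'
from h import *
snap("wrist","pics/w18.png")
im=cv2.imread("pics/w18.png")[200:300,200:400]
cv2.imwrite("pics/w18c.png",cv2.resize(im,None,fx=4,fy=4,interpolation=cv2.INTER_CUBIC))
E
```

```text
time_s: 19.35
eef_pos: [600.6, 188.1, 94.8]
eef_rot: [-1.571, 0.001, 0.089]
ft_force: [0.8, 0.0, -1.6]
gripper_width: 11.4
```

View pics/w18c.png

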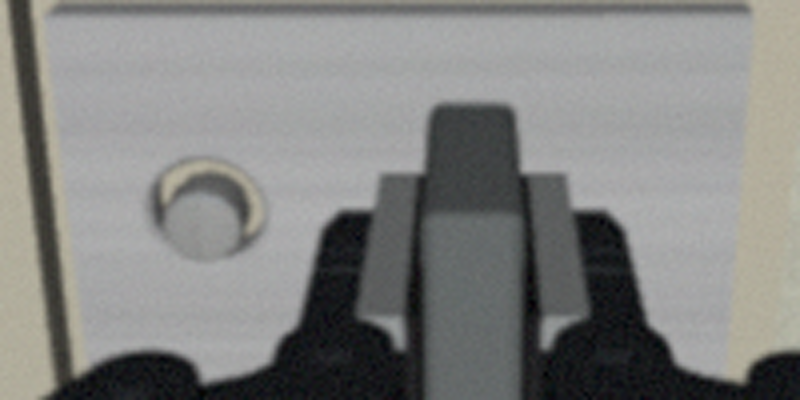

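Hole is now around the pin (pin at zoom (203,222)), no force. I continue down 2 mm and release.

```bash
python3 -m inch '{"jaw":[0,0,20,30,50,60,60],"xyz":[[0,1.2,0],[0,0,0],[0,0,0],[0,0,0],[0,0,0],[0,-10,0],[0,-20,0]],"rotation":[[0,0,0],[0,0,0],[0,0,0],[0,0,0],[0,0,0],[0,0,0],[0,0,0]]}'
python3 -m inch '{"jaw":[60,60,60,60],"xyz":[[0,-40,0],[0,-40,0],[0,-40,0],[0,0,0]],"rotation":[[0,0,0],[0,0,0],[0,0,0],[0,0,0]]}'
python3 - <<'E'
from h import *
snap("wrist","pics/w19.png");snap("top","pics/t19.png")
E
```

```text
time_s: 20.1
eef_pos: [599.4, 187.8, 123.0]
eef_rot: [-1.571, 0.004, 0.089]
ft_force: [0.5, -0.5, 0.3]
gripper_width: 51.5
time_s: 20.5
eef_pos: [605.6, 189.1, 254.1]
eef_rot: [-1.569, -0.016, 0.089]
ft_force: [0.6, 0.5, 0.8]
gripper_width: 51.5
```

View pics/w19.png

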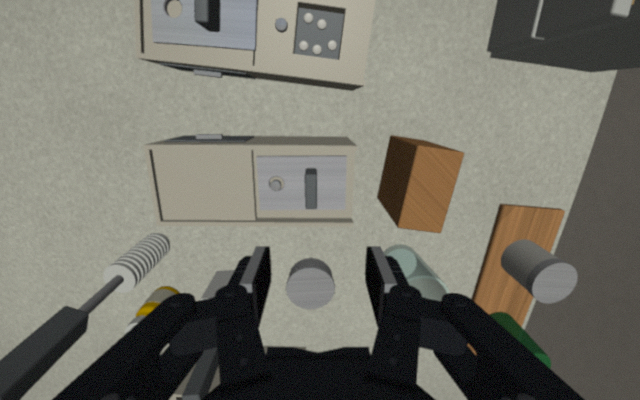

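```bash
python3 -m inch '{"jaw":[60,60,60,60,60,60],"xyz":[[-16,0,31],[-16,0,31],[-16,0,31],[-16,0,30],[0,0,0],[0,0,0]],"rotation":[[0,0,0],[0,0,0],[0,0,0],[0,0,0],[0,0,0],[0,0,0]]}'
python3 - <<'E'
from h import *
snap("wrist","pics/w20.png")
im=cv2.imread("pics/w20.png")[80:220,210:450]
cv2.imwrite("pics/w20c.png",cv2.resize(im,None,fx=3.3,fy=3.3,interpolation=cv2.INTER_CUBIC))
E
```

```text
time_s: 21.2
eef_pos: [524.8, 304.9, 242.3]
eef_rot: [-1.572, 0.003, 0.091]
ft_force: [-0.2, 0.7, 0.4]
gripper_width: 50.9
```

View pics/w20.png

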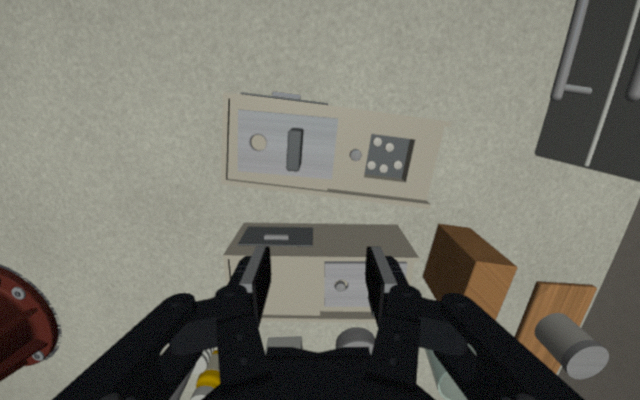

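View pics/w20c.png

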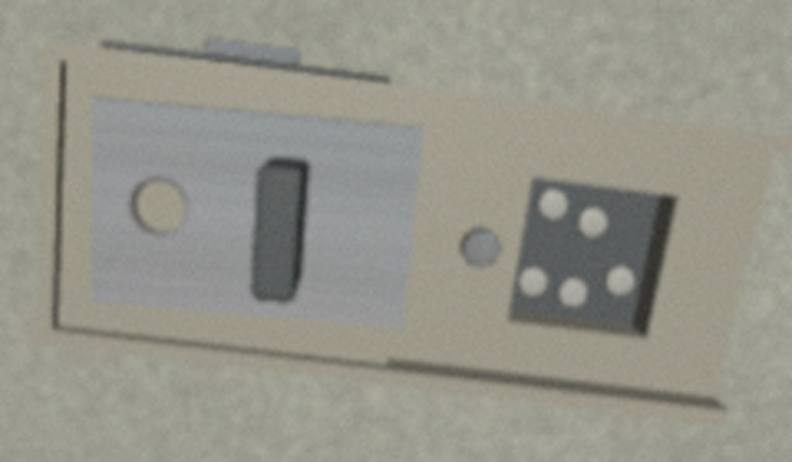

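```bash
cat >> h.py <<'E'
def cover(fn,x0,y0,k,corners,hole,pin,rib,zz=0):
    np.set_printoptions(precision=1,suppress=True)
    p,_=load(fn); q=lambda c,z: onz(p,((c[0]+.5)/k+x0-.5,(c[1]+.5)/k+y0-.5),z)
    C=[q(c,96) for c in corners]; m=sum(C)/4
    an=[]
    for a,b,o in [(0,1,0),(3,2,0),(3,0,90),(2,1,90)]:
        d=C[b]-C[a]; an.append(np.degrees(np.arctan2(d[1],d[0]))-o); print(round(np.linalg.norm(d),1),round(an[-1],2))
    h=q(hole,96);pn=q(pin,90);r=q(rib,130)
    print("centre",m,"hole",h,"pin",pn,"rib",r)
    return C,h,pn,r
E
python3 - <<'E'
from h import *
cover("pics/w20.png",210,80,3.3,[(93,98),(422,127),(405,328),(91,300)],(160,206),(480,247),(277,232))
p,_=load("pics/w20.png")
W=[onz(p,(u/3.3+210-.3,v/3.3+80-.3),82) for u,v in [(534,179),(677,197),(646,335),(510,320)]]
print("well",sum(W)/4)
for a,b in [(0,1),(3,2),(3,0),(2,1)]:
    d=W[b]-W[a];print(np.linalg.norm(d),np.degrees(np.arctan2(d[1],d[0])))
E
```

```text
95.3 0.15
96.7 -0.07
59.6 -0.07
60.0 1.31
centre [488.4 344.1  96. ] hole [460.7 344.7  96. ] pin [557.7 340.2  90. ] rib [498.3 345.3 130. ]
well [594.6 338.4  82. ]
45.240435212198115 -1.516434492610328
44.78931450532612 -1.101840654930055
44.95710878549735 88.41160608159589
44.63587892004116 87.83049861845551
```

```bash
python3 -m inch '{"jaw":[60,60,60,60,60,60,60],"xyz":[[-23.6,0,42],[0,33,0],[0,35,0],[0,35,0],[0,10,0],[0,0,0],[0,0,0]],"rotation":[[0,0,0],[0,4.8,0],[0,0,0],[0,0,0],[0,0,0],[0,0,0],[0,0,0]]}'
python3 - <<'E'
from h import *
snap("wrist","pics/w21.png")
E
```

```text
time_s: 21.95
eef_pos: [500.3, 344.5, 132.5]
eef_rot: [-1.57, -0.002, 0.004]
ft_force: [0.2, -0.7, 0.8]
gripper_width: 51.4
```

View pics/w21.png

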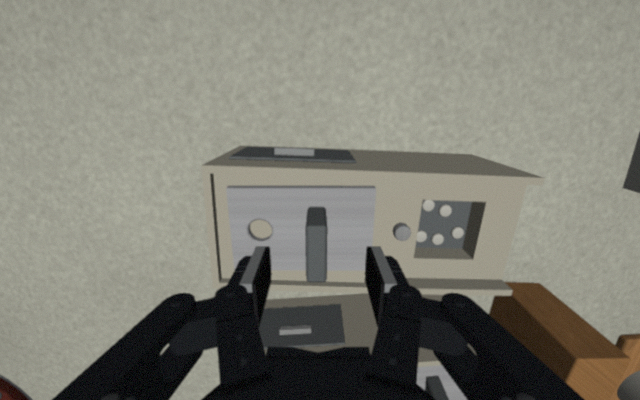

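```bash
python3 -m inch '{"jaw":[60,60,60,40,20,0,0,0],"xyz":[[0,15,0],[0,15,0],[0,0,0],[0,0,0],[0,0,0],[0,0,0],[0,0,0],[0,0,0]],"rotation":[[0,0,0],[0,0,0],[0,0,0],[0,0,0],[0,0,0],[0,0,0],[0,0,0],[0,0,0]]}' 40
python3 -m inch '{"jaw":[0,0],"xyz":[[0,0,0],[0,0,0]],"rotation":[[0,0,0],[0,0,0]]}'
python3 - <<'E'
from h import *
snap("wrist","pics/w22.png")
im=cv2.imread("pics/w22.png")[195:305,200:440]
cv2.imwrite("pics/w22c.png",cv2.resize(im,None,fx=3.3,fy=3.3,interpolation=cv2.INTER_CUBIC))
E
```

```text
time_s: 22.8
eef_pos: [499.4, 344.9, 101.7]
eef_rot: [-1.57, -0.001, 0.005]
ft_force: [-0.2, -0.9, 1.2]
gripper_width: 11.2
time_s: 23.0
eef_pos: [499.4, 344.9, 101.7]
eef_rot: [-1.57, -0.001, 0.005]
ft_force: [0.3, -0.2, 2.1]
gripper_width: 11.8
```

View pics/w22c.png

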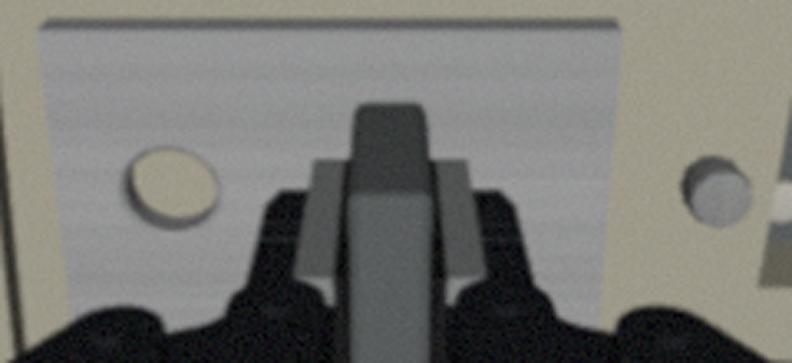

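Run:
```python
from h import *
hp("pics/w22.png",(171.5/3.3+200-.35,188/3.3+195-.35),(720/3.3+200-.35,197/3.3+195-.35),0.3)
```

```text
hole [460.38051266 345.33386442] pin [557.55687732 340.60747226] d [97.17636466 -4.72639216] tool x 97.15028537326222 tool z -5.2351393012536
```

```bash
python3 -m inch '{"jaw":[0,0,0,0,0,0,0,0],"xyz":[[13,0,-0.6],[15,0,-0.7],[15,0,-0.7],[15,0,-0.7],[15,0,-0.7],[15,0,-0.6],[10,0,-0.5],[0,0,0]],"rotation":[[0,0,0],[0,0,0],[0,0,0],[0,0,0],[0,0,0],[0,0,0],[0,0,0],[0,0,0]]}'
python3 -m inch '{"jaw":[0],"xyz":[[0,0,0]],"rotation":[[0,0,0]]}'
python3 - <<'E'
from h import *
snap("wrist","pics/w23.png")
im=cv2.imread("pics/w23.png")[200:300,200:400]
cv2.imwrite("pics/w23c.png",cv2.resize(im,None,fx=4,fy=4,interpolation=cv2.INTER_CUBIC))
E
```

```text
time_s: 23.85
eef_pos: [598.1, 340.2, 100.6]
eef_rot: [-1.571, -0.001, 0.005]
ft_force: [1.0, -0.0, -2.0]
gripper_width: 11.1
time_s: 23.95
eef_pos: [596.2, 340.2, 99.9]
eef_rot: [-1.572, 0.002, 0.005]
ft_force: [-0.9, -0.2, -1.1]
gripper_width: 11.4
```

View pics/w23c.png

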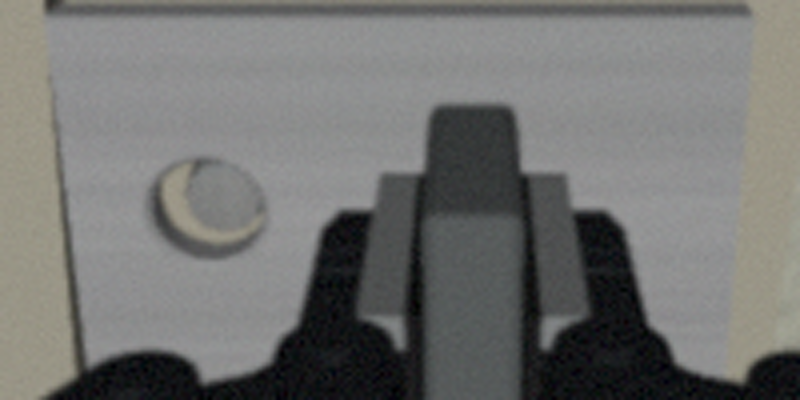

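```bash
python3 -m inch '{"jaw":[0,0,0,0],"xyz":[[1,0,0.7],[1.2,0,0.8],[0,0,0],[0,0,0]],"rotation":[[0,0,0],[0,0,0],[0,0,0],[0,0,0]]}'
python3 - <<'E'
from h import *
snap("wrist","pics/w24.png")
im=cv2.imread("pics/w24.png")[200:300,200:400]
cv2.imwrite("pics/w24c.png",cv2.resize(im,None,fx=4,fy=4,interpolation=cv2.INTER_CUBIC))
E
```

```text
time_s: 24.4
eef_pos: [598.9, 342.2, 101.0]
eef_rot: [-1.571, 0.0, 0.005]
ft_force: [0.8, -0.8, -2.0]
gripper_width: 11.6
```

View pics/w24c.png

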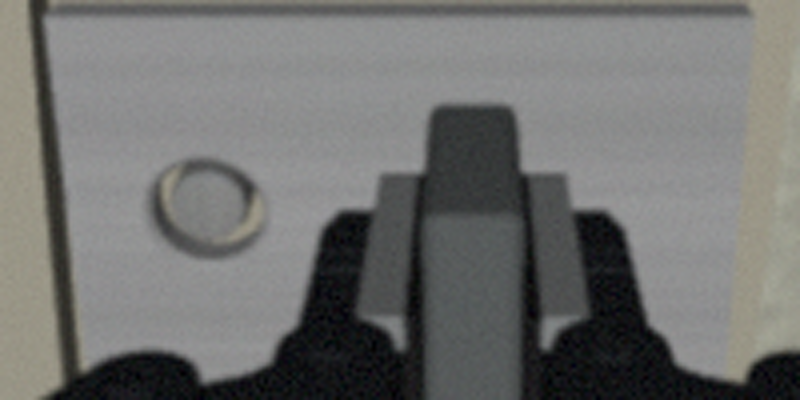

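Centred like before; lower and release.

```bash
python3 -m inch '{"jaw":[0,0,0,0,0],"xyz":[[-0.5,2,0],[0,2,0],[0,2,0],[0,1.2,0],[0,0,0]],"rotation":[[0,0,0],[0,0,0],[0,0,0],[0,0,0],[0,0,0]]}'
python3 - <<'E'
from h import *
snap("wrist","pics/w25.png")
im=cv2.imread("pics/w25.png")[200:300,200:400]
cv2.imwrite("pics/w25c.png",cv2.resize(im,None,fx=4,fy=4,interpolation=cv2.INTER_CUBIC))
E
```

```text
time_s: 24.95
eef_pos: [598.7, 342.2, 93.8]
eef_rot: [-1.571, -0.0, 0.005]
ft_force: [-1.0, 0.5, -1.1]
gripper_width: 11.3
```

View pics/w25c.png

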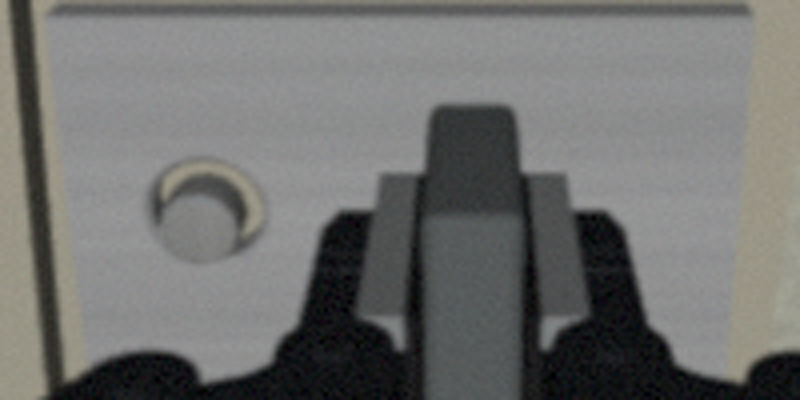

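```bash
python3 -m inch '{"jaw":[20,30,50,60,60,60,60,60],"xyz":[[0,0,0],[0,0,0],[0,0,0],[0,-10,0],[0,-30,0],[0,-40,0],[0,-40,0],[0,-30,0]],"rotation":[[0,0,0],[0,0,0],[0,0,0],[0,0,0],[0,0,0],[0,0,0],[0,0,0],[0,0,0]]}'
python3 - <<'E'
from h import *
snap("wrist","pics/w26.png")
E
python3 -m inch '{"jaw":[60,60,60,60,60,60,60,60],"xyz":[[-2.4,-5,-40],[-2.4,0,-40],[-2.4,0,-40],[-2.4,0,-40],[-2.4,0,-40],[-2.4,0,-40],[-2.4,0,-40],[-2.4,0,-40]],"rotation":[[0,0,0],[0,0,0],[0,0,0],[0,0,0],[0,0,0],[0,0,0],[0,0,0],[0,0,0]]}'
python3 -m inch '{"jaw":[60,60,60,60,60,60,60,60],"xyz":[[-2.4,0,-40],[-2.4,0,-40],[-2.4,0,-40],[-2.4,0,-40],[-2.4,0,-40],[-2.4,0,-40],[-2.4,0,-40],[-2.4,0,-40]],"rotation":[[0,0,0],[0,0,0],[0,0,0],[0,0,0],[0,0,0],[0,0,0],[0,0,0],[0,0,0]]}'
python3 -m inch '{"jaw":[60,60,60,60],"xyz":[[-2.4,0,-40],[-2.4,0,-40],[0,0,0],[0,0,0]],"rotation":[[0,0,0],[0,0,0],[0,0,0],[0,0,0]]}'
python3 - <<'E'
from h import *
snap("wrist","pics/w27.png")
E
```

```text
time_s: 25.8
eef_pos: [599.6, 342.6, 248.4]
eef_rot: [-1.569, -0.004, 0.005]
ft_force: [0.7, -0.1, 0.4]
gripper_width: 51.4
time_s: 26.65
eef_pos: [580.9, 20.5, 249.5]
eef_rot: [-1.571, -0.001, 0.005]
ft_force: [0.2, -0.4, -0.2]
gripper_width: 51.3
time_s: 27.45
eef_pos: [563.4, -299.7, 249.5]
eef_rot: [-1.571, -0.001, 0.005]
ft_force: [-0.1, 0.5, -0.6]
gripper_width: 51.3
time_s: 27.85
eef_pos: [558.9, -378.9, 249.0]
eef_rot: [-1.57, -0.0, 0.003]
ft_force: [-0.0, -1.1, -1.3]
gripper_width: 51.2
```

View pics/w26.png

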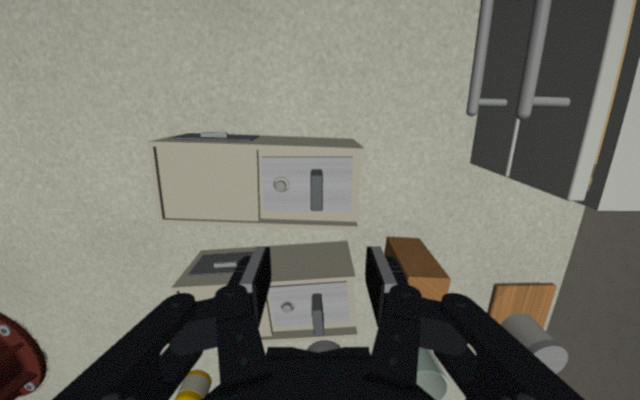

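View pics/w27.png

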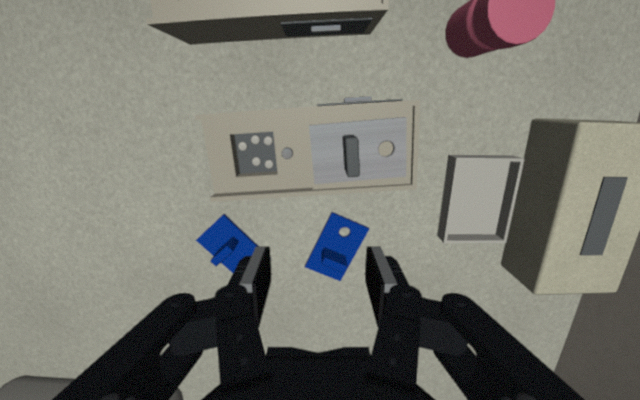

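Run:
```python
import cv2
im=cv2.imread("pics/w27.png")[85:205,195:425]
cv2.imwrite("pics/w27c.png",cv2.resize(im,None,fx=3.4,fy=3.4,interpolation=cv2.INTER_CUBIC))
```

```text
(no output)
```

View pics/w27c.png

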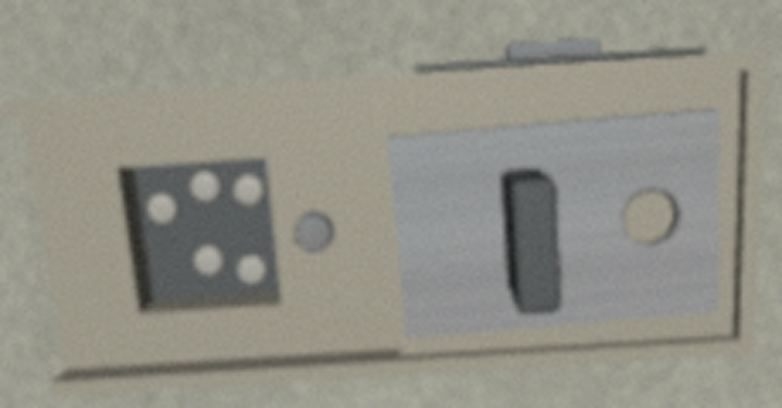

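Run:
```python
from h import *
cover("pics/w27.png",195,85,3.4,[(390,134),(717,110),(718,308),(406,337)],(651,216),(314,231),(537,245))
p,_=load("pics/w27.png")
W=[onz(p,(u/3.4+195-.35,v/3.4+85-.35),82) for u,v in [(121,168),(266,159),(279,301),(140,310)]]
print("well",sum(W)/4)
for a,b in [(0,1),(3,2),(3,0),(2,1)]:
    d=W[b]-W[a];print(np.linalg.norm(d),np.degrees(np.arctan2(d[1],d[0])))
from bench import robot
o=robot.observe(); print(o["eef_pos"],o["eef_rot"])
```

```text
94.6 4.41
95.9 5.67
60.8 4.29
58.7 5.53
centre [ 598.8 -342.8   96. ] hole [ 626.4 -340.    96. ] pin [ 525.6 -345.7   90. ] rib [ 588.7 -343.1  130. ]
well [ 489.5 -348.5   82. ]
44.83943303314705 3.3432592400143406
44.85579886780816 3.804028369572348
44.733084348979304 92.87394108694215
44.37225220625646 92.88938467303682
[ 559.1 -377.8  248.9] [-1.6 -0.   0. ]
```

```bash
python3 -m inch '{"jaw":[60,60,60,60,60,60,60],"xyz":[[30.3,0,34.4],[0,33,0],[0,35,0],[0,35,0],[0,15,0],[0,0,0],[0,0,0]],"rotation":[[0,0,0],[0,-4.7,0],[0,0,0],[0,0,0],[0,0,0],[0,0,0],[0,0,0]]}'
python3 - <<'E'
from h import *
snap("wrist","pics/w28.png")
E
```

```text
time_s: 28.6
eef_pos: [590.2, -343.3, 132.3]
eef_rot: [-1.572, -0.001, 0.088]
ft_force: [-0.1, 0.2, 0.5]
gripper_width: 51.2
```

View pics/w28.png

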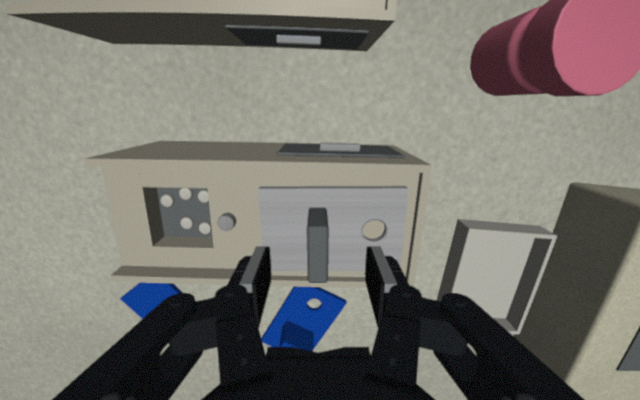

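```bash
python3 -m inch '{"jaw":[60,60,60,40,20,0,0,0],"xyz":[[0,15,0],[0,15,0],[0,0,0],[0,0,0],[0,0,0],[0,0,0],[0,0,0],[0,0,0]],"rotation":[[0,0,0],[0,0,0],[0,0,0],[0,0,0],[0,0,0],[0,0,0],[0,0,0],[0,0,0]]}' 40
python3 -m inch '{"jaw":[0,0],"xyz":[[0,0,0],[0,0,0]],"rotation":[[0,0,0],[0,0,0]]}'
python3 - <<'E'
from h import *
snap("wrist","pics/w29.png")
im=cv2.imread("pics/w29.png")[195:305,200:440]
cv2.imwrite("pics/w29c.png",cv2.resize(im,None,fx=3.3,fy=3.3,interpolation=cv2.INTER_CUBIC))
E
```

```text
time_s: 29.45
eef_pos: [589.7, -343.8, 101.5]
eef_rot: [-1.572, -0.001, 0.087]
ft_force: [-0.1, 0.3, 1.1]
gripper_width: 11.1
time_s: 29.65
eef_pos: [589.7, -343.8, 101.5]
eef_rot: [-1.572, -0.001, 0.087]
ft_force: [0.1, -0.1, 2.0]
gripper_width: 11.1
```

View pics/w29c.png

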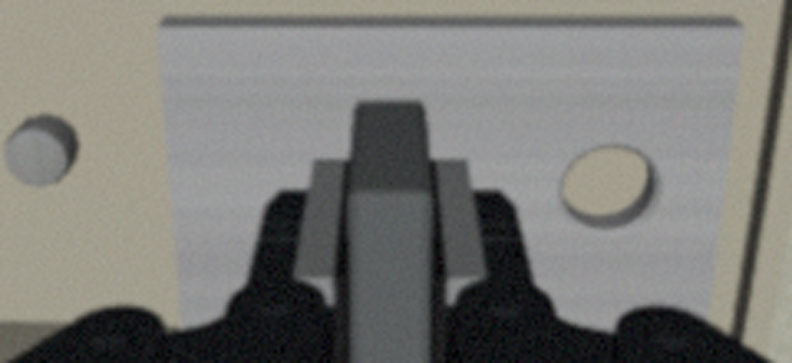

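Run:
```python
from h import *
hp("pics/w29.png",(608/3.3+200-.35,186/3.3+195-.35),(37/3.3+200-.35,155/3.3+195-.35),5.0)
```

```text
hole [ 625.58189417 -339.57108763] pin [ 525.61670905 -345.33952694] d [-99.96518512  -5.7684393 ] tool x -100.08754002499506 tool z 2.966051309677856
```

```bash
python3 -m inch '{"jaw":[0,0,0,0,0,0,0,0],"xyz":[[-14,0,0.6],[-15,0,0.6],[-15,0,0.6],[-15,0,0.6],[-15,0,0.6],[-15,0,0.5],[-10,0,0.5],[0,0,0]],"rotation":[[0,0,0],[0,0,0],[0,0,0],[0,0,0],[0,0,0],[0,0,0],[0,0,0],[0,0,0]]}'
python3 -m inch '{"jaw":[0,0],"xyz":[[0,0,0],[0,0,0]],"rotation":[[0,0,0],[0,0,0]]}'
python3 - <<'E'
from h import *
snap("wrist","pics/w30.png")
im=cv2.imread("pics/w30.png")[200:300,230:430]
cv2.imwrite("pics/w30c.png",cv2.resize(im,None,fx=4,fy=4,interpolation=cv2.INTER_CUBIC))
E
```

```text
time_s: 30.5
eef_pos: [488.3, -347.7, 100.1]
eef_rot: [-1.569, 0.002, 0.086]
ft_force: [-0.8, -0.3, -1.6]
gripper_width: 11.5
time_s: 30.7
eef_pos: [490.0, -347.9, 100.2]
eef_rot: [-1.57, 0.001, 0.088]
ft_force: [-0.9, -0.6, -1.7]
gripper_width: 11.4
```

View pics/w30c.png

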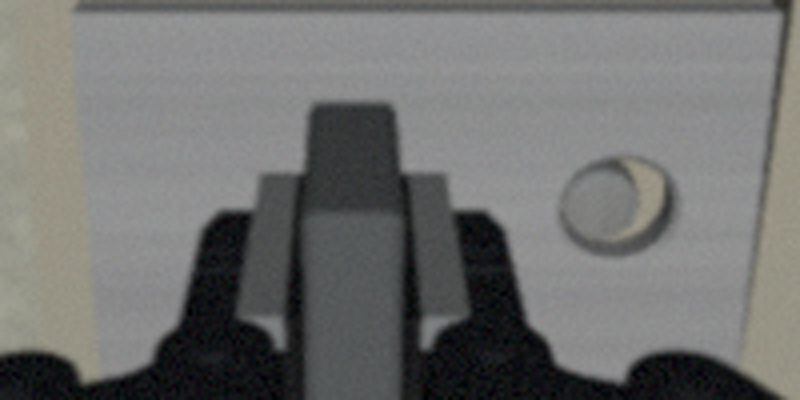

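```bash
python3 -m inch '{"jaw":[0,0,0,0],"xyz":[[-1,0,0],[-1,0,0],[0,0,0],[0,0,0]],"rotation":[[0,0,0],[0,0,0],[0,0,0],[0,0,0]]}'
python3 - <<'E'
from h import *
snap("wrist","pics/w31.png")
im=cv2.imread("pics/w31.png")[200:300,230:430]
cv2.imwrite("pics/w31c.png",cv2.resize(im,None,fx=4,fy=4,interpolation=cv2.INTER_CUBIC))
E
```

```text
time_s: 31.15
eef_pos: [488.5, -348.3, 100.9]
eef_rot: [-1.571, -0.0, 0.087]
ft_force: [-0.3, 0.2, -1.2]
gripper_width: 11.3
```

View pics/w31c.png

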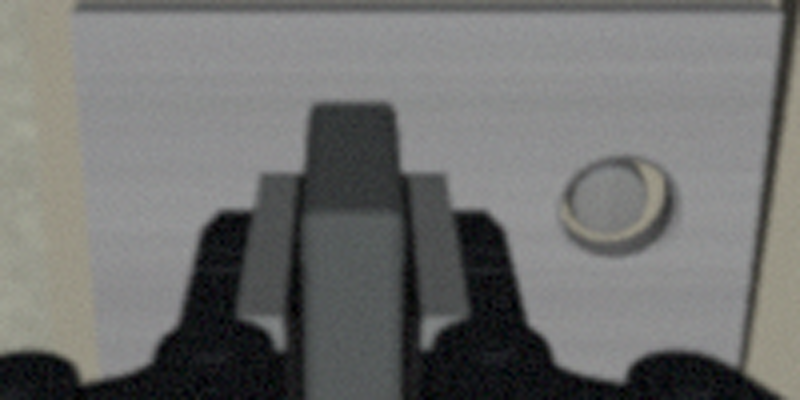

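```bash
python3 -m inch '{"jaw":[0,0,0,0,0,0,0],"xyz":[[-0.6,0,0.7],[0,1,0],[0,2,0],[0,2,0],[0,2.2,0],[0,0,0],[0,0,0]],"rotation":[[0,0,0],[0,0,0],[0,0,0],[0,0,0],[0,0,0],[0,0,0],[0,0,0]]}'
python3 - <<'E'
from h import *
snap("wrist","pics/w32.png")
im=cv2.imread("pics/w32.png")[200:300,230:430]
cv2.imwrite("pics/w32c.png",cv2.resize(im,None,fx=4,fy=4,interpolation=cv2.INTER_CUBIC))
E
```

```text
time_s: 31.9
eef_pos: [487.7, -347.7, 93.6]
eef_rot: [-1.571, -0.0, 0.087]
ft_force: [0.2, -0.3, -1.4]
gripper_width: 11.3
```

View pics/w32c.png

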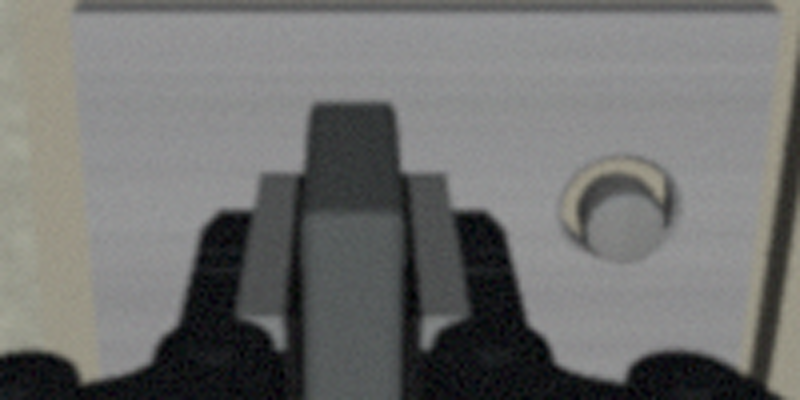

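Seated over the pin. Release, rise and re-survey everything (a cover may be knocked, including while I'm away).

```bash
python3 -m inch '{"jaw":[20,30,50,60,60,60,60,60],"xyz":[[0,0,0],[0,0,0],[0,0,0],[0,-10,0],[0,-30,0],[0,-40,0],[0,-40,0],[0,-40,0]],"rotation":[[0,0,0],[0,0,0],[0,0,0],[0,0,0],[0,0,0],[0,0,0],[0,0,0],[0,0,0]]}'
python3 -m inch '{"jaw":[60,60,60],"xyz":[[0,0,0],[0,0,0],[0,0,0]],"rotation":[[0,0,0],[0,0,0],[0,0,0]]}'
python3 - <<'E'
from h import *
snap("wrist","pics/w33.png");snap("top","pics/t33.png");_,im=snap("scene","pics/s33.png")
t=cv2.imread("pics/t33.png")[130:260,170:430];cv2.imwrite("pics/t33c.png",cv2.resize(t,None,fx=3,fy=3,interpolation=cv2.INTER_CUBIC))
c=im[120:320,200:480]; cv2.imwrite("pics/s33c.png",cv2.resize(c,None,fx=2.8,fy=2.8,interpolation=cv2.INTER_CUBIC))
E
```

```text
time_s: 32.75
eef_pos: [487.7, -347.6, 256.1]
eef_rot: [-1.571, -0.001, 0.087]
ft_force: [1.0, -1.0, 0.0]
gripper_width: 51.3
time_s: 33.05
eef_pos: [487.1, -347.1, 252.7]
eef_rot: [-1.569, 0.001, 0.087]
ft_force: [-1.0, 0.4, -1.1]
gripper_width: 51.1
```

View pics/w33.png

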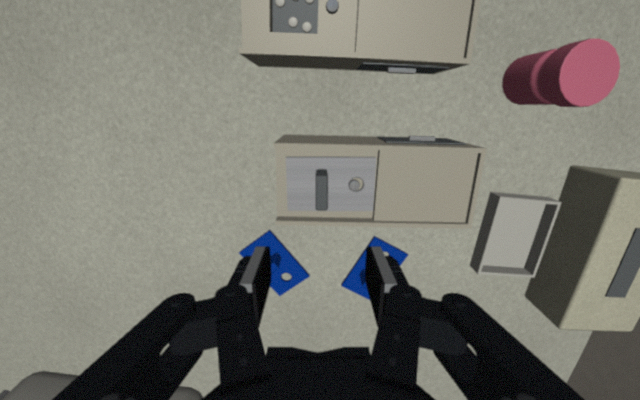

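View pics/t33c.png

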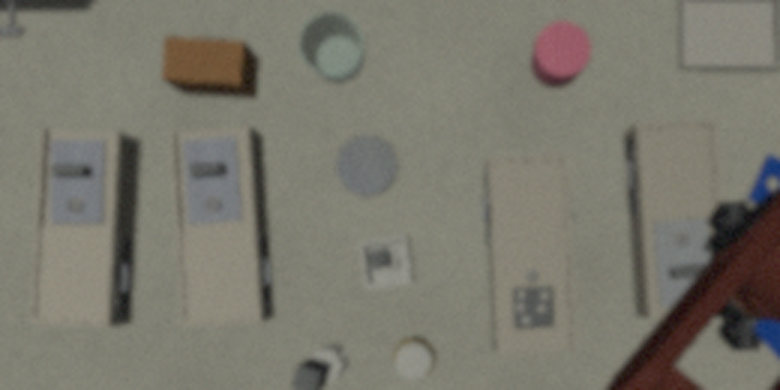

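View pics/s33c.png

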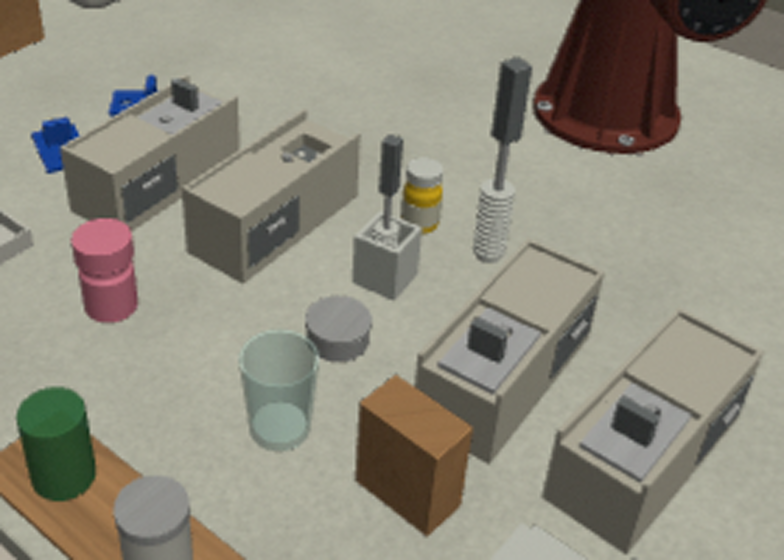

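```bash
python3 -m inch '{"jaw":[60,60,60,60,60,60,60,60],"xyz":[[9,-6,40],[9,-6,40],[9,-6,40],[9,-6,40],[9,-6,40],[9,-6,40],[9,-6,40],[9,-6,40]],"rotation":[[0,0,0],[0,0,0],[0,0,0],[0,0,0],[0,0,0],[0,0,0],[0,0,0],[0,0,0]]}'
python3 -m inch '{"jaw":[60,60,60,60,60,60,60,60],"xyz":[[9,-6,40],[9,-6,40],[9,-6,40],[9,-6,40],[9,-6,40],[9,-6,30],[0,0,0],[0,0,0]],"rotation":[[0,0,0],[0,0,0],[0,0,0],[0,0,0],[0,0,0],[0,0,0],[0,0,0],[0,0,0]]}'
python3 - <<'E'
from h import *
_,w=snap("wrist","pics/w34.png");snap("top","pics/t34.png");_,im=snap("scene","pics/s34.png")
t=cv2.imread("pics/t34.png")[130:260,170:430];cv2.imwrite("pics/t34c.png",cv2.resize(t,None,fx=3,fy=3,interpolation=cv2.INTER_CUBIC))
E
```

```text
time_s: 34.0
eef_pos: [530.9, -20.9, 300.6]
eef_rot: [-1.57, 0.002, 0.087]
ft_force: [1.0, -0.4, 0.4]
gripper_width: 51.4
time_s: 34.8
eef_pos: [564.8, 211.4, 336.3]
eef_rot: [-1.572, 0.002, 0.089]
ft_force: [-0.3, 0.2, -0.5]
gripper_width: 51.3
```

View pics/w34.png

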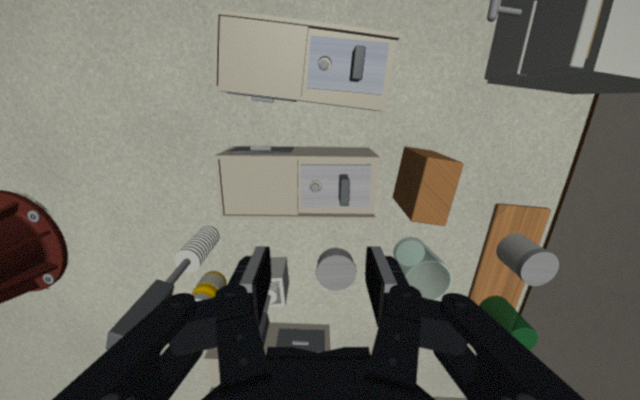

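View pics/t34c.png

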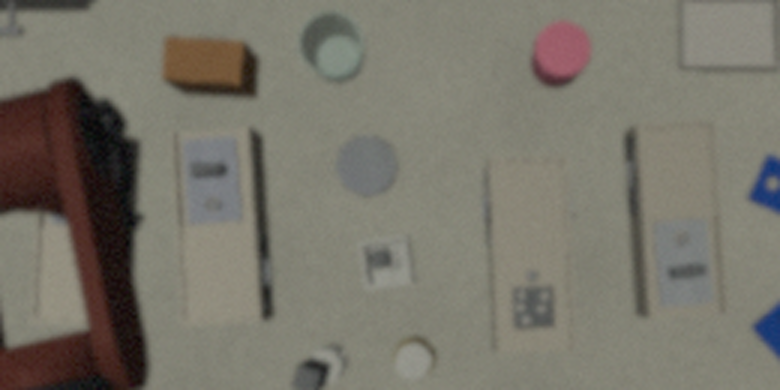

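Run:
```python
import cv2,numpy as np
w=cv2.imread("pics/w34.png"); v=cv2.imread("pics/w33.png")
f=lambda im,x,y:cv2.resize(im[y:y+90,x:x+130],None,fx=3,fy=3,interpolation=cv2.INTER_CUBIC)
cv2.imwrite("pics/fin.png",np.vstack([np.hstack([f(w,290,20),f(w,270,145)]),np.hstack([f(v,270,135),f(w,230,220)])]))
```

```text
(no output)
```

View pics/fin.png

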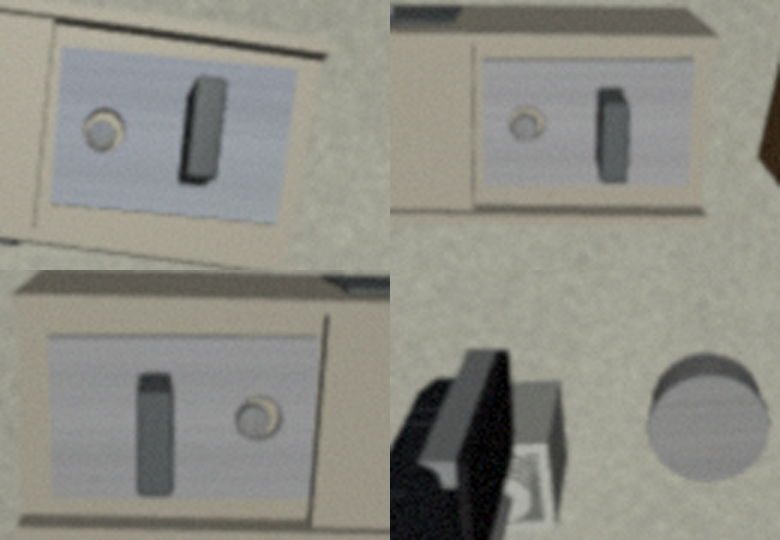

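Run:
```python
from bench import robot
print(robot.hand_in())
```

```text
the job is handed in; nothing more can be done
None
```

The pill station is closed up and I handed the job in at about 35 s of robot time; no verdict was returned.

- **Brush:** I scrubbed the powder box's well with four full strokes from floor to near the mouth. The bristles touched the floor and slid the brush about 5 mm up in the grip, and I allowed for that when setting it back. It stands upright and released in its holder.
- **Covers:** Three boxes had covers: the powder box and two of the pill boxes. I slid each one along its own box and lowered it over its pin. The box without a cover, the blue look-alikes and the larger brush were left alone.
- **Last checks:** The final wrist pictures showed each of the three pins inside its cover's hole, with each plate looking flat below its deck. The top and scene pictures showed the brush upright and the tin, bottle, crusher, cup and carton standing where they were. The final seating was judged by eye in the pictures rather than measured.
- **Disagreement:** My camera estimates of hole against pin were off by about 2–3 mm. I corrected each cover by looking through its hole before lowering it.
- **Disturbances:** I saw no sign of a knocked cover or a slackened grip.

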